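# Build up a disc spring pack on its arbor and lock it with the slotted keeper

### The arm

A 6-joint arm with a two-finger parallel gripper is mounted at the origin on a cart in front of the work surface, level with it; the furniture and walls round the work are solid. World frame = base frame: x ahead of the robot, y to its left, z up, the work surface at z = 0. Lengths are in m, angles in rad, forces in N, time in s.
With the tool pointing down it reaches from about 0.25 to 0.725 m from the base axis. Payload 4 kg.
Tool frame: the origin (TCP) lies midway between the tips of the shut fingers; the grasp point (between the pads) lies 19 mm behind it; z points along the fingers, y is the direction in which the jaws open and shut (so a half turn about z gives the same grasp; the last joint's range is limited). The gripper opens to 85 mm and grips with 20 to 120 N. Pads are 22 mm wide; open, the fingers measure 114 mm over their backs; the gripper's body (76 mm by 85 mm) begins 54 mm behind the grasp point. The pads swing forward as they close: fully open they stand 13 mm farther back than shut.
Start: joints at [-1.144, 0.241, 0.005, 1.335, 0, 1.571], TCP at [0.207, -0.455, 0.231] pointing down, gripper open.
Joint ranges: [-2.72, 2.72], [-1.05, 1.87], [-1.09, 1.28], [-1.99, 2.15], [-1.42, 1.44], [-3.14, 3.14]. Speed limits (rad/s): [2.79, 2.79, 3.14, 3.14, 3.14, 3.14].

### API

Orientations are given as a unit quaternion [x, y, z, w].
In Python, from workcell import get_obs, camera, camera_model, job_done, masks_of gives the robot as it stands.
- The arm moves only by the tool jog_arm, never from a script. Its argument "deltas" is a list that holds one entry, the list of rows, each a list of 7 numbers: the shift along the tool's x, y, z in mm, then the turn, a rotation vector about the tool's x, y, z in degrees, then the finger opening in mm, from 0 to 85.4. A call has 1 to 5 rows; each row shifts and turns the pose as measured when the row begins, along the tool's axes as they then stand; what a row does not reach is not made up. A row lasts 1/10 s, in which the tool goes at most 50 mm and 8.59 degrees, less where a joint would pass 70% of its speed; a pose out of reach is approached as far as the arm can. A call with a gripper value outside its range is refused whole. The fingers move at their own pace and stop on an object; the grip force is fixed at half the most. Time passes only in rows, so rows that do not move let the fingers close. It gives the time, the measured TCP pose, the force and the opening at its end, in the units of the state.
- get_obs(): the state, without advancing time (a new reading comes with each control period).
- camera(name): name is "scene" or "top" or "wrist"; returns the picture (384x512x3 uint8, red, green, blue); there is no depth.
- camera_model(name): a dict with "fovy" (degrees; the focal length in pixels is half the picture's height over the tangent of half this angle, whatever the lens; pixels are square), "cx", "cy" (the principal point, pixels), "pose" (4x4, takes a point from camera to world coordinates); the wrist camera has in their place "T_tool_cam" (4x4, takes a point from camera to tool coordinates, whose origin is the TCP and whose axes are the flange's). Camera axes: x right, y down, z forward; pixel columns grow to the right and rows downward; lengths in m; the calibration is good to about 2 mm. A picture is of the moment at which its call begins: read the wrist's pose just before it. camera_model takes no time and is no camera call.
- job_done(): hands the job in, once; it reports no verdict.
Trained networks look in the newest picture that a camera, given by its name, has taken for a name from the list of things; names that differ only in an ending like _2 or _b are one class to them, and where a whole thing is asked for, a point or a joint stands for the part that bears it (a point fixed in the world has none). Each returns a list of dicts, best first, with "conf" (0 to 1); they miss things now and then, are a little off and sometimes report something else, mostly with a low value. They report only what shows in the picture. A call takes as long as a camera call. They do not tell look-alikes from the thing itself.
- masks_of(target, camera): "pixels" (384x512 bool, what is visible of it) and "at" ([column, row] in pixels, amid what is visible of it).
The state is a dict: "clock": time; "joint_pos": joint angles; "joint_vel": joint speeds; "tau": joint torques, N m; "eef_pos": TCP position; "tool_rot": TCP orientation; "ft_force": force on the tool from outside, world axes, zero at the start; "ft_torque": the same for the moment, N m; "grip_width": finger opening in m.
Only numpy, scipy, OpenCV 4.12 (cv2) and the standard library are available. Lean on these libraries where they do the work, as an engineer would, in place of code of your own. Each camera call takes 0.05 s, during which the arm holds its last target. There are 200 camera calls.

### The job

Finish the disc spring pack on the arbor: the bottom disc is already on, wide edge down, so lower the three discs from the bench onto it one by one, without dropping them, in the order that makes the faces alternate (narrow edge on narrow edge, wide edge on wide edge), each kept the same way up as it lies now. Then slide the slotted keeper plate sideways into the groove under the arbor's head until its slot is fully home round the neck, and let it lie flat on the pack. Do not disturb the oil bottle, the side cutters or the hand crimper.

Things in the scene. Friction and masses are not known exactly. Their poses are not given: they have to be found in the camera images.
- spring_arbor: Fixed bare-metal arbor for the spring pack: a square base plate 100 x 100 x 14 mm, on it a round seat 72 mm across (its top 20 mm above the bench), and a vertical guide 27 mm across up to 61 mm above the bench, then a thinner neck and a head (see arbor_head). Origin on the axis at bench level, z up.
- arbor_seat (a point): Point on the arbor's axis at the top of the seat, 20 mm above the bench, on which the bottom disc lies; axes as the arbor's, z up. The terminal press stands behind it: keep the arm out of x > 0.55 m there (its head overhangs from 0.22 m above the bench).
- arbor_head (a point): Centre of the top of the arbor's head, 87 mm above the bench. The head is 27 mm across, coned at its top 7 mm to 14 mm across; its underside is 76 mm above the bench. Between it and the guide (from 61 to 76 mm above the bench) is the groove, where the neck is 14 mm across.
- bottom_disc: Conical spring disc already on the arbor, wide edge down. All four discs are alike: steel, 64 mm outside, bore 30 mm, 11 mm high over all, about 5 mm thick. Stacked alternately each disc adds 11 mm, so the finished pack of four is 44 mm high. Origin and axes as disc_1.
- disc_1: Loose disc (0.10 kg), lies wide edge down. Wide edge: flat ring 56 to 64 mm across; from it an upright outer rim 5 mm high. Narrow edge: flat ring 30 to 38 mm across, 11 mm from the wide one. Origin: centre of the wide edge's plane; z points from the wide edge to the narrow one, so z up = wide edge down (dome), z down = wide edge up (dish).
- disc_2: Loose disc on the bench like disc_1, but it lies wide edge up: its z points down, its origin is 11 mm above the bench.
- disc_3: Loose disc on the bench like disc_1, but it lies wide edge up: its z points down, its origin is 11 mm above the bench.
- keeper: Slotted steel plate lying flat on the bench, 92 x 44 x 8 mm, about 0.2 kg. A slot 18 mm wide, open at one end (mouth flared to 24 mm), ends in a half round. Origin: on the underside at the centre of that half round, so it is on the arbor's axis when home. x points along the plate to the open end, 38 mm ahead; the solid closed end is 54 mm behind; y across, z up.
- oil_can: Small white oil bottle with a thin red spout, 40 mm across, 131 mm high, standing on the bench; bystander. Origin at the centre of its foot, z up.
- cutters: Side cutters with red grips, 144 x 55 x 13 mm, lying on the bench; bystander. Origin at its middle on the bench, long along its x.
- crimper: Hand crimper with orange grips, 196 x 70 x 21 mm, lying on the bench; bystander. Origin at its middle on the bench, long along its x.
Mind the look-alikes: they are no part of the job. Leave any pink look-alike of the disc_2 alone.

How it is judged:
By the outcome, as a careful person would: the job done as asked, in the order asked, and still so for the second after the job is handed in, with the robot touching nothing.
It also fails if it takes over 72 s, if anything falls off the work surface, if the arm or the gripper's body presses on something with over 40 N, if the wrist force passes 120 N, or if a joint passes its speed limit or range.

## Working session

There is one attempt and no reset: what is moved stays moved. The work goes in short steps, Python scripts to look and compute and a tool call to move; the robot and the scene stay as the last step left them, time stands still between calls to the robot, and variables do not carry over. Pictures are saved under pics/ and viewed, about 8 in all and at most 12, crops included, and the job is handed in when it is done.

Besides the shell and the picture viewer there is one more tool, called as a command line: name --argument value ..., lists and objects as JSON in quotes. jog_arm: Moves the arm, as the interface text tells. Its arguments: {"type":"object","properties":{"deltas":{"type":"array"}},"required":["deltas"]}

```bash
mkdir -p pics; ls; python3 - <<'E'
from workcell import *
import cv2,numpy as np
print(get_obs())
for n in ("scene","top"):
    im=camera(n); cv2.imwrite(f"pics/{n}0.png",im[:,:,::-1]); print(n,camera_model(n))
    for t in ("spring_arbor","disc_1","keeper","oil_can","cutters","crimper"):
        for d in masks_of(t,n): print(t,d["conf"],d["at"],d["pixels"].sum())
print(camera_model("wrist"))
a=cv2.imread("pics/scene0.png")
E
```

```text
pics
{'clock': 0.0, 'joint_pos': array([-1.14400825e+00,  2.41433578e-01,  3.73879038e-03,  1.33519476e+00,
       -2.52424601e-05,  1.57079321e+00]), 'joint_vel': array([ 5.74625629e-04, -1.96086620e-04, -6.88053493e-04,  2.96770560e-03,
       -3.56170910e-06,  6.74918286e-04]), 'tau': array([ 2.22096055e-04, -3.72317719e+01,  2.52408886e+01,  1.71144650e-02,
       -1.50253022e-04,  4.05635546e-06]), 'eef_pos': array([ 0.20670953, -0.45458569,  0.23040822]), 'tool_rot': array([ 9.77316894e-01,  2.11779586e-01, -2.33982419e-04, -1.02019761e-03]), 'ft_force': array([-0.06003075, -0.04419334,  0.12053028]), 'ft_torque': array([ 0.03156845, -0.01136866, -0.00935497]), 'grip_width': 0.08535490253252075}
scene {'fovy': 45.814089242768986, 'cx': 249.68562734488717, 'cy': 192.75133376427496, 'pose': array([[-0.85511919, -0.29375127,  0.42717838, -0.00291941],
       [-0.51804538,  0.45236929, -0.72594147,  0.93810271],
       [ 0.02000385, -0.84206426, -0.53900614,  0.82933845],
       [ 0.        ,  0.        ,  0.        ,  1.        ]])}
spring_arbor 0.83 [287.0, 223.2] 623
disc_1 0.71
[... 502 characters left out ...]
69237622],
       [ 0.        ,  0.        ,  0.        ,  1.        ]])}
spring_arbor 0.8 [271.0, 225.7] 457
disc_1 0.68 [194.5, 186.1] 207
disc_1 0.47 [217.4, 214.7] 130
disc_1 0.43 [186.9, 216.9] 169
keeper 0.8 [329.4, 226.7] 245
cutters 0.57 [356.1, 179.1] 196
{'fovy': 64.35395507613637, 'cx': 251.01920132641663, 'cy': 191.01832952382628, 'T_tool_cam': array([[ 2.45378421e-04, -9.56242646e-01, -2.92574676e-01,
         7.52639915e-02],
       [ 9.99999944e-01,  3.01150932e-04, -1.45586616e-04,
        -2.30604646e-05],
       [ 2.27325267e-04, -2.92574624e-01,  9.56242667e-01,
        -1.42765873e-01],
       [ 0.00000000e+00,  0.00000000e+00,  0.00000000e+00,
         1.00000000e+00]])}
```

```bash
python3 - <<'E'
import cv2,numpy as np
a=cv2.imread("pics/scene0.png")[120:360,110:370]; b=cv2.imread("pics/top0.png")[110:290,140:400]
a=cv2.resize(a,(650,600),interpolation=3)
cv2.imwrite("pics/a.png",a); cv2.imwrite("pics/b.png",cv2.resize(b,(780,540),interpolation=3))
E
```

```text
(no output)
```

View pics/a.png

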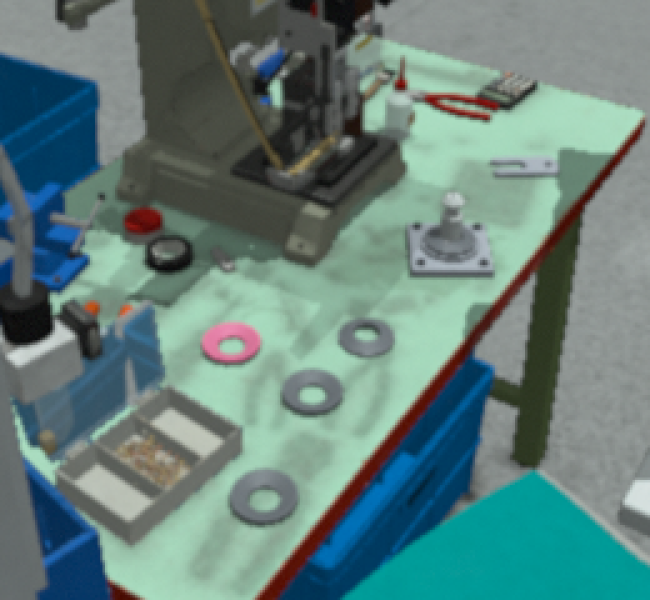

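View pics/b.png

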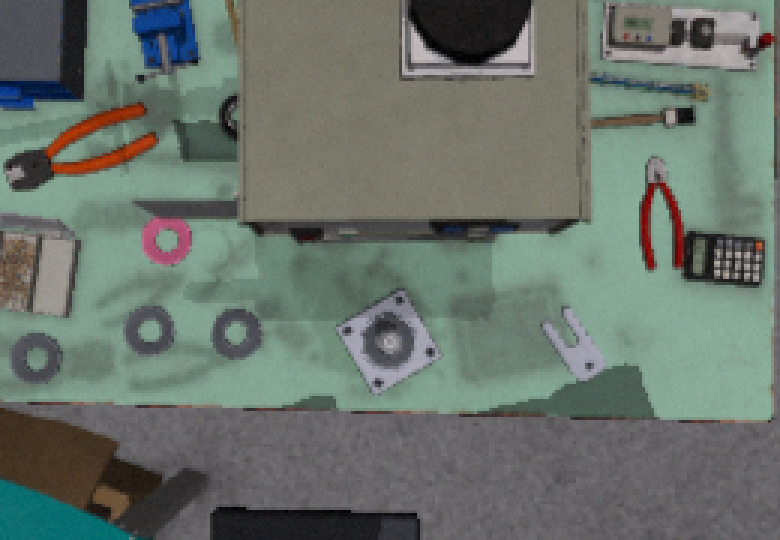

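The scene view shows three grey discs at scene px ≈ (246,256), (233,276), (216,318) and a pink look-alike at (203,257). In the top view the discs are at px (219,221), (190,220) and (152,229), the arbor at (270,224) and the keeper at (330,227), with its mouth up and to the left.

```bash
cat > h.py <<'E'
from workcell import *
import cv2, numpy as np
from scipy.spatial.transform import Rotation as Ro
def F(m): return 192/np.tan(np.radians(m["fovy"]/2))
def pose(n):
    m=camera_model(n)
    if n!="wrist": return m,m["pose"]
    o=get_obs(); T=np.eye(4); T[:3,:3]=Ro.from_quat(o["tool_rot"]).as_matrix(); T[:3,3]=o["eef_pos"]
    return m,T@m["T_tool_cam"]
def ray(n,uv,mp=None):
    m,P=mp or pose(n); d=P[:3,:3]@[(uv[0]-m["cx"])/F(m),(uv[1]-m["cy"])/F(m),1]; return P[:3,3],d
def onplane(n,uv,z,mp=None):
    c,d=ray(n,uv,mp); return c+d*(z-c[2])/d[2]
def tri(rays):
    A=np.zeros((3,3));b=np.zeros(3)
    for c,d in rays:
        d=d/np.linalg.norm(d);M=np.eye(3)-np.outer(d,d);A+=M;b+=M@c
    return np.linalg.solve(A,b)
def proj(p,mp):
    m,P=mp; q=P[:3,:3].T@(np.asarray(p)-P[:3,3]); return q[:2]/q[2]*F(m)+[m["cx"],m["cy"]]
def yaw():
    R=Ro.from_quat(get_obs()["tool_rot"]).as_matrix(); return np.degrees(np.arctan2(R[1,0],R[0,0]))
E
python3 - <<'E'
from h import *
S=dict(d_a=(246,255.5),d_b=(234.3,276),d_c=(215.5,318),arbor=(291,200),pink=(203,257))
T=dict(d_a=(219,221.3),d_b=(190,220),d_c=(152,229),arbor=(269.9,223.8),pink=(195.5,190))
for k in S: print(k,tri([ray("scene",S[k]),ray("top",T[k])]).round(3))
for n,uv in dict(mouth=(326,214.5),closed=(337,236)).items(): print(n,onplane("top",uv,.008).round(3))
E
```

```text
d_a [ 0.484  0.093 -0.004]
d_b [0.473 0.196 0.006]
d_c [0.434 0.339 0.006]
arbor [ 0.467 -0.108  0.078]
pink [0.587 0.179 0.006]
mouth [ 0.507 -0.322  0.008]
closed [ 0.427 -0.365  0.008]
```

```bash
cat >> h.py <<'E'
def plan(x,y,z,yw,n=None,g=85):
    o=get_obs(); p=o["eef_pos"]; a=yaw(); d=(np.array([x,y,z])-p)*1000; da=(yw-a+180)%360-180
    n=n or int(np.ceil(max(np.linalg.norm(d)/47,abs(da)/8.3,1)))
    for i in range(n):
        t=np.radians(a+da*i/n); c,s=np.cos(t),np.sin(t); v=d/n
        print([round(float(q),1) for q in (v[0]*c+v[1]*s, v[0]*s-v[1]*c, -v[2])]+[0,0,round(float(-da/n),1),g])
E
python3 -c "
from h import *
plan(.44,.15,.25,90)"
```

```text
[33.0, -32.5, -1.3, 0, 0, -4.7, 85]
[35.6, -29.7, -1.3, 0, 0, -4.7, 85]
[37.9, -26.7, -1.3, 0, 0, -4.7, 85]
[39.9, -23.5, -1.3, 0, 0, -4.7, 85]
[41.7, -20.1, -1.3, 0, 0, -4.7, 85]
[43.2, -16.7, -1.3, 0, 0, -4.7, 85]
[44.4, -13.1, -1.3, 0, 0, -4.7, 85]
[45.4, -9.4, -1.3, 0, 0, -4.7, 85]
[46.0, -5.7, -1.3, 0, 0, -4.7, 85]
[46.3, -1.9, -1.3, 0, 0, -4.7, 85]
[46.3, 1.9, -1.3, 0, 0, -4.7, 85]
[46.0, 5.7, -1.3, 0, 0, -4.7, 85]
[45.4, 9.4, -1.3, 0, 0, -4.7, 85]
[44.4, 13.1, -1.3, 0, 0, -4.7, 85]
```

jog_arm --deltas '[[[33,-32,-2,0,0,-5,85],[36,-30,-2,0,0,-5,85],[38,-27,-2,0,0,-5,85],[40,-23,-2,0,0,-5,85],[42,-20,-2,0,0,-5,85]]]'

```text
clock: 1.2
eef_pos: [0.289, -0.2365, 0.2401]
tool_rot: [0.907, 0.42, 0.0, 0.001]
ft_force: [1.2, 0.3, 1.3]
grip_width: 0.0849
```

jog_arm --deltas '[[[43,-16,-2,0,0,-5,85],[44,-13,-2,0,0,-5,85],[45,-9,-2,0,0,-5,85],[46,-6,-2,0,0,-5,85],[46,-2,-2,0,0,-5,85]]]'

```text
clock: 1.7
eef_pos: [0.3628, -0.0093, 0.252]
tool_rot: [0.79, 0.613, 0.002, 0.004]
ft_force: [1.5, 0.3, -0.3]
grip_width: 0.0847
```

jog_arm --deltas '[[[46,8,0,0,0,-5,85],[45,12,0,0,0,-5,85],[35,12,0,0,0,-5,85],[0,0,0,0,0,0,85]]]'

```text
clock: 2.1
eef_pos: [0.4179, 0.1205, 0.2535]
tool_rot: [0.696, 0.718, 0.004, 0.006]
ft_force: [0.2, -0.5, 0.5]
grip_width: 0.0846
```

```bash
python3 - <<'E'
from h import *
print(get_obs()["eef_pos"],yaw())
mp=pose("wrist"); im=camera("wrist"); cv2.imwrite("pics/w1.png",im[:,:,::-1])
for t in ("disc_1","spring_arbor"):
    for d in masks_of(t,"wrist"):
        c=cv2.findContours(d["pixels"].astype(np.uint8),0,1)[0]; c=max(c,key=len); e=cv2.fitEllipse(c)
        print(t,d["conf"],d["at"],d["pixels"].sum(),np.round(e[0],1),np.round(e[1],1),onplane("wrist",e[0],.005,mp).round(4))
E
```

```text
[0.41786879 0.12053927 0.25354042] 91.8517893348335
disc_1 0.57 [280.0, 311.9] 3146 [277.7 306.4] [66.5 80. ] [ 0.4699 -0.1068  0.005 ]
disc_1 0.56 [287.3, 174.3] 1426 [289.1 183.8] [45.4 48.3] [0.4739 0.0869 0.005 ]
disc_1 0.56 [306.7, 96.3] 1885 [296.4  97.7] [51.5 55.5] [0.4752 0.1968 0.005 ]
spring_arbor 0.7 [282.2, 311.5] 3055 [277.8 306.6] [65.9 79.2] [ 0.4702 -0.1072  0.005 ]
```

View pics/w1.png

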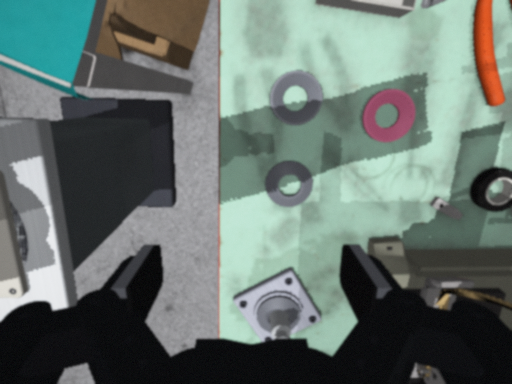

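```bash
python3 - <<'E'
from h import *
a=cv2.imread("pics/w1.png")[60:215,250:340]
x=cv2.resize(a,None,fx=3.8,fy=3.8,interpolation=2)
b=cv2.imread("pics/scene0.png")[240:335,195:265]
y=cv2.resize(b,None,fx=5.5,fy=5.5,interpolation=2)
o=np.zeros((600,x.shape[1]+y.shape[1],3),np.uint8);o[:x.shape[0],:x.shape[1]]=x;o[:y.shape[0],x.shape[1]:]=y
cv2.imwrite("pics/w1c.png",o)
E
```

```text
(no output)
```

View pics/w1c.png

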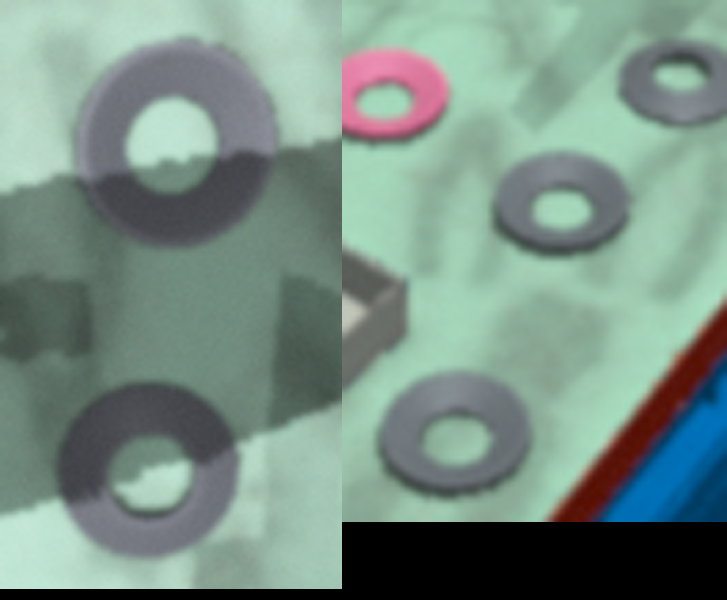

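The scene view shows the bores of discs b and c shifted towards the viewer, so they are lower and these are dishes. Disc a's bore is shifted away, so it is raised and a is the dome. The order is b, a, c. Next I measure the arbor axis from above.

```bash
python3 -c "
from h import *
plan(.469,-.108,.187,90)"
```

```text
[-37.6, 7.9, 11.1, 0, 0, 0.2, 85]
[-37.6, 8.0, 11.1, 0, 0, 0.2, 85]
[-37.6, 8.2, 11.1, 0, 0, 0.2, 85]
[-37.5, 8.4, 11.1, 0, 0, 0.2, 85]
[-37.5, 8.5, 11.1, 0, 0, 0.2, 85]
[-37.5, 8.7, 11.1, 0, 0, 0.2, 85]
```

jog_arm --deltas '[[[-45,10,13,0,0,0,85],[-45,10,13,0,0,0,85],[-45,10,13,0,0,1,85],[-45,10,13,0,0,1,85],[-45,10,13,0,0,0,85]]]'

```text
clock: 2.75
eef_pos: [0.4692, -0.1148, 0.1919]
tool_rot: [0.71, 0.704, 0.006, 0.008]
ft_force: [1.0, 0.1, 0.3]
grip_width: 0.0849
```

jog_arm --deltas '[[[0,0,0,0,0,0,85],[0,0,0,0,0,0,85]]]'

```text
clock: 2.95
eef_pos: [0.4662, -0.123, 0.1902]
tool_rot: [0.716, 0.698, 0.004, 0.007]
ft_force: [0.1, 0.2, 0.3]
grip_width: 0.0849
```

```bash
python3 - <<'E'
from h import *
print(get_obs()["eef_pos"],yaw())
mp=pose("wrist"); np.save("arb1.npy",mp[1]); im=camera("wrist"); cv2.imwrite("pics/arb1.png",im[:,:,::-1])
u=proj([.469,-.108,.087],mp); print(u)
a=im[:,:,::-1][80:320,130:370]
cv2.imwrite("pics/arb1c.png",cv2.resize(a,None,fx=2.5,fy=2.5,interpolation=2))
E
```

```text
[ 0.46617842 -0.12303393  0.19017607] 88.51214319830558
[251.22051059 172.84422998]
```

View pics/arb1c.png

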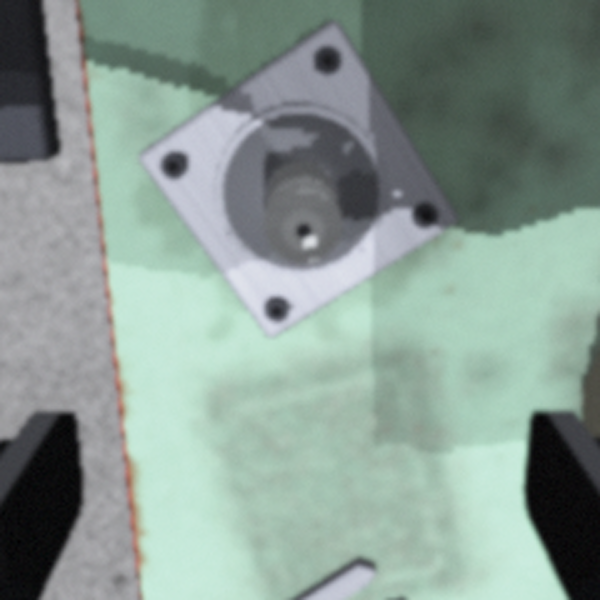

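The picture shows the plate's four screw holes at crop px (175,165), (327,60), (425,214) and (276,309). The head's centre dimple is at about (304,229), with the bottom disc around it.

```bash
python3 - <<'E'
from h import *
mp=(camera_model("wrist"),np.load("arb1.npy")); im=cv2.imread("pics/arb1.png"); g=cv2.cvtColor(im,6).astype(float)
def blob(u,v,r):
    u,v=u/2.5+130,v/2.5+80; u0,v0=int(round(u)),int(round(v)); p=g[v0-r:v0+r+1,u0-r:u0+r+1]
    w=np.clip((p.max()*.3+p.min()*.7)+15-p,0,None) ; yy,xx=np.mgrid[-r:r+1,-r:r+1]; w[(yy**2+xx**2)>r*r+2]=0
    return np.array([u0+(w*xx).sum()/w.sum(),v0+(w*yy).sum()/w.sum()])
H=[onplane("wrist",blob(*h,6),.014,mp) for h in ((175,165),(327,60),(425,214),(276,309))]
for h in H: print(h.round(4))
print("mean",np.mean(H,0).round(4),[round(float(np.linalg.norm(H[i]-H[i-1])),4) for i in range(4)])
hb=blob(304,229,3); print("dimple",hb,onplane("wrist",hb,.087,mp).round(4))
# head outline: edges
c=g[150:200,225:280]; cv2.imwrite("pics/headc.png",cv2.resize(np.clip(c*1.5,0,255).astype(np.uint8),None,fx=10,fy=10,interpolation=2))
E
```

```text
[ 0.4165 -0.0951  0.014 ]
[ 0.481  -0.0548  0.014 ]
[ 0.5222 -0.1188  0.014 ]
[ 0.4568 -0.1601  0.014 ]
mean [ 0.4691 -0.1072  0.014 ] [0.0765, 0.0761, 0.0761, 0.0773]
dimple [250.98794388 171.63656291] [ 0.4688 -0.107   0.087 ]
```

View pics/headc.png

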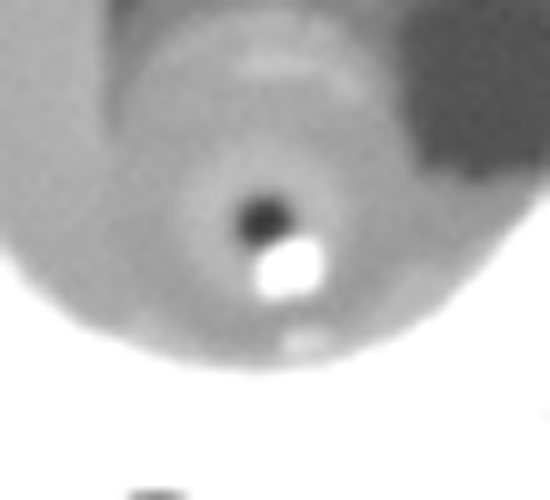

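The six pictures so far give the arbor axis at (0.469, -0.107) from two heights, which agree within 0.5 mm. Next is disc b.

jog_arm --deltas '[[[46,2,0,0,0,-1,85],[46,1,0,0,0,0,85],[46,1,10,0,0,0,85],[46,1,15,0,0,0,85],[46,1,15,0,0,0,85]]]'

```text
clock: 3.5
eef_pos: [0.4771, 0.1108, 0.1545]
tool_rot: [0.714, 0.7, 0.009, 0.012]
ft_force: [1.3, -0.6, -0.3]
grip_width: 0.085
```

jog_arm --deltas '[[[46,1,15,0,0,0,85],[30,1,15,0,0,0,85],[0,0,0,0,0,0,85]]]'

```text
clock: 3.8
eef_pos: [0.4775, 0.1969, 0.1245]
tool_rot: [0.709, 0.705, 0.01, 0.011]
ft_force: [-0.4, -0.7, -0.5]
grip_width: 0.0851
```

```bash
cat >> h.py <<'E'
from scipy.optimize import least_squares
def disc_fit(name,guess,dome,f=None,z0=0.):
    """segment grey disc near guess, fit model silhouette (x,y) on the outer contour; report bore too"""
    mp=pose("wrist"); im=camera("wrist"); cv2.imwrite(f"pics/{name}.png",im[:,:,::-1])
    i=im.astype(float); sat=(i[:,:,1]-i[:,:,0])/(i.sum(2)+1)
    t=np.linspace(0,2*np.pi,181)[:-1]
    def ring(x,y,r,z): return np.array([proj([x+r*np.cos(q),y+r*np.sin(q),z],mp) for q in t])
    zo=(z0,z0+.005) if dome else (z0+.006,z0+.011); zb=z0+.011 if dome else z0
    ring_mask=np.zeros(sat.shape,np.uint8); cv2.fillPoly(ring_mask,[np.int32(ring(*guess,.042,zo[0]))],1)
    m=((sat<.035)&(ring_mask>0)).astype(np.uint8)
    n,l,s,_=cv2.connectedComponentsWithStats(m); k=1+s[1:,4].argmax(); m=(l==k).astype(np.uint8)
    cs,hi=cv2.findContours(m,cv2.RETR_CCOMP,1); o=max(range(len(cs)),key=lambda j:len(cs[j]))
    hol=[j for j in range(len(cs)) if hi[0][j][3]==o]; res={}
    def dist(x,y,R,zs,C):
        hull=cv2.convexHull(np.float32(np.vstack([ring(x,y,R,z) for z in zs])))
        return np.array([cv2.pointPolygonTest(hull,(float(p[0]),float(p[1])),True) for p in C])
    C=cs[o][:,0,:]
    s=least_squares(lambda p:dist(p[0],p[1],p[2],zo,C),[*guess,.032],loss="soft_l1",x_scale=[.01]*3,diff_step=1e-3)
    print("outer",s.x.round(4),"rms px",np.sqrt(np.mean(s.fun**2)).round(2),len(C))
    if hol:
        h=max(hol,key=lambda j:len(cs[j])); e=cv2.fitEllipse(cs[h]); print("bore ell",np.round(e[0],1),np.round(e[1],1),onplane("wrist",e[0],zb,mp).round(4))
    return s.x
E
python3 - <<'E'
from h import *
print(get_obs()["eef_pos"],yaw()); disc_fit("db",(.475,.197),False)
E
```

```text
[0.47747481 0.19694084 0.12445254] 89.63990128255357
outer [0.4739 0.1965 0.031 ] rms px 0.43 205
bore ell [242.2 185.2] [33.9 35.3] [0.4738 0.1956 0.    ]
```

```bash
cat >> h.py <<'E'
def plan(x,y,z,yw,n=None):
    """delta to level target pose in current tool axes (mm, deg); split evenly if rotation small"""
    o=get_obs(); R=Ro.from_quat(o["tool_rot"]); t=np.radians(yw); c,s=np.cos(t),np.sin(t)
    G=Ro.from_matrix(np.array([[c,s,0],[s,-c,0],[0,0,-1.]]))
    d=R.inv().apply(np.array([x,y,z])-o["eef_pos"])*1000; r=np.degrees((R.inv()*G).as_rotvec())
    print("pos",o["eef_pos"].round(4),"yaw",round(yaw(),1),"total shift",d.round(1),"turn",r.round(1),"F",o["ft_force"].round(1),"w",round(o["grip_width"]*1000,1))
E
python3 -c "
from h import *
plan(.4739,.1963,-.003,90)"
```

```text
pos [0.4778 0.1957 0.1254] yaw 89.6 total shift [  0.8  -7.9 128.2] turn [ 1.8  0.1 -0.4] F [-0.4 -0.   0.4] w 85.0
```

jog_arm --deltas '[[[0.6,-4.5,20,1.8,0,-0.4,85],[0,0,30,0,0,0,85],[0,0,25,0,0,0,85],[0,0,0,0,0,0,85]]]'

```text
clock: 4.25
eef_pos: [0.4745, 0.1962, 0.0541]
tool_rot: [0.707, 0.708, 0.002, 0.003]
ft_force: [-0.4, -0.2, -0.0]
grip_width: 0.0851
```

```bash
python3 -c "
from h import *
plan(.4739,.1963,-.003,90)"
```

```text
pos [0.4745 0.1962 0.0541] yaw 90.1 total shift [ 0.2 -1.  57.1] turn [0.4 0.  0.1] F [-0.4 -0.2 -0. ] w 85.1
```

jog_arm --deltas '[[[0,-0.6,25,0.4,0,0,85],[0,0,20,0,0,0,85],[0,0,12,0,0,0,85],[0,0,0,0,0,0,85]]]'

```text
clock: 4.65
eef_pos: [0.4777, 0.1951, 0.0029]
tool_rot: [0.708, 0.706, 0.004, 0.002]
ft_force: [0.3, 0.7, 0.1]
grip_width: 0.0852
```

jog_arm --deltas '[[[0,0,0,0,0,0,50],[0,0,0,0,0,0,50],[0,0,0,0,0,0,50],[0,0,0,0,0,0,50],[0,0,0,0,0,0,50]]]'

```text
clock: 5.15
eef_pos: [0.4816, 0.1961, 0.0085]
tool_rot: [0.708, 0.706, 0.008, 0.004]
ft_force: [-0.3, -1.0, -1.1]
grip_width: 0.0503
```

```bash
python3 -c "
from h import *
plan(.4739,.1963,-.003,90)"
```

```text
pos [0.4816 0.1961 0.0085] yaw 89.9 total shift [ 0.1 -7.9 11.4] turn [ 1.  -0.3 -0.2] F [-0.3 -1.  -1.1] w 50.3
```

jog_arm --deltas '[[[0,-1,1,0.3,0,0,85],[0,-1,1,0.3,0,0,85],[0,-1,1,0.3,0,0,85],[0,-1,1,0.3,0,0,85]]]'

```text
clock: 5.55
eef_pos: [0.4771, 0.1962, 0.0042]
tool_rot: [0.708, 0.706, -0.0, -0.004]
ft_force: [-0.1, -0.2, -0.7]
grip_width: 0.0847
```

```bash
python3 - <<'E'
from h import *
plan(.4739,.1963,-.003,90); disc_fit("db2",(.474,.196),False)
E
```

```text
pos [0.4771 0.1962 0.0042] yaw 89.9 total shift [ 0.  -3.2  7.2] turn [-0.3 -0.3 -0.1] F [-0.1 -0.2 -0.7] w 84.7
outer [0.4736 0.1968 0.0313] rms px 0.55 353
bore ell [243.2 246. ] [52.1 59.2] [0.4735 0.1956 0.    ]
```

jog_arm --deltas '[[[0,-3,4,-0.3,0,0,85],[0,0,3,0,0,0,85],[0,0,0.5,0,0,0,85]]]'

```text
clock: 5.9
eef_pos: [0.4733, 0.1961, -0.0046]
tool_rot: [0.708, 0.706, 0.001, -0.002]
ft_force: [0.3, 0.1, -0.3]
grip_width: 0.0852
```

jog_arm --deltas '[[[0,0,0,0,0,0,50],[0,0,0,0,0,0,50],[0,0,0,0,0,0,50]]]'

```text
clock: 6.2
eef_pos: [0.4734, 0.1962, -0.0039]
tool_rot: [0.708, 0.706, 0.001, -0.002]
ft_force: [-0.2, -0.5, -1.6]
grip_width: 0.0609
```

```bash
python3 -c "
from h import *
plan(.4739,.1963,-.003,90)"
```

```text
pos [ 0.4734  0.1962 -0.0039] yaw 89.9 total shift [ 0.1  0.5 -0.9] turn [-0.1 -0.3 -0.1] F [-0.2 -0.5 -1.6] w 60.9
```

jog_arm --deltas '[[[0,0,0,0,0,0,50],[0,0,0,0,0,0,50]]]'

```text
clock: 6.4
eef_pos: [0.4734, 0.1961, -0.0039]
tool_rot: [0.708, 0.706, 0.001, -0.002]
ft_force: [-1.0, 0.5, -1.5]
grip_width: 0.0608
```

jog_arm --deltas '[[[0,0,-15,0,0,0,50],[0,0,-30,0,0,0,50],[0,0,-30,0,0,0,50],[0,0,-30,0,0,0,50],[0,0,-15,0,0,0,50]]]'

```text
clock: 6.9
eef_pos: [0.4699, 0.194, 0.1154]
tool_rot: [0.708, 0.706, -0.004, -0.004]
ft_force: [0.4, -0.2, -1.3]
grip_width: 0.0605
```

```bash
python3 - <<'E'
from h import *
plan(.469,-.107,.125,90)
im=camera("wrist"); cv2.imwrite("pics/held1.png",im[:,:,::-1])
E
```

```text
pos [0.4699 0.194  0.1154] yaw 89.9 total shift [-301.    -0.4   -9.7] turn [-0.7 -0.  -0.1] F [ 0.4 -0.2 -1.3] w 60.5
```

View pics/held1.png

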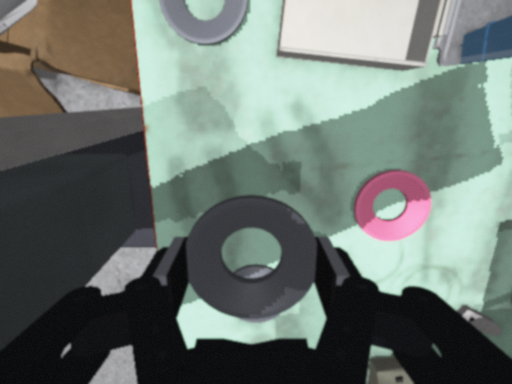

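The disc is held centred in the jaws (outline px 187–317, bore centre about (251,253)), and disc a shows through the bore. Moving to the arbor.

jog_arm --deltas '[[[-20,0,-5,-0.7,0,0,50],[-40,0,-3,0,0,0,50],[-47,0,0,0,0,0,50],[-47,0,0,0,0,0,50],[-47,0,0,0,0,0,50]]]'

```text
clock: 7.45
eef_pos: [0.4723, -0.0064, 0.1232]
tool_rot: [0.703, 0.711, 0.004, 0.001]
ft_force: [0.6, 0.4, -1.4]
grip_width: 0.0605
```

jog_arm --deltas '[[[-45,0,0,0,0,0,50],[-30,0,0,0,0,0,50],[-10,0,0,0,0,0,50],[0,0,0,0,0,0,50]]]'

```text
clock: 7.85
eef_pos: [0.4705, -0.0997, 0.1196]
tool_rot: [0.706, 0.708, 0.002, -0.0]
ft_force: [-0.0, 1.0, -0.7]
grip_width: 0.0606
```

```bash
python3 -c "
from h import *
plan(.4687,-.1075,.105,90)"
```

```text
pos [ 0.4705 -0.0997  0.1196] yaw 90.1 total shift [-7.9 -1.8 14.5] turn [ 0.2 -0.2  0.1] F [-0.   1.  -0.7] w 60.6
```

jog_arm --deltas '[[[-4,-1,5,0.2,-0.2,0,50],[-4,-1,5,0,0,0,50],[0,0,4,0,0,0,50],[0,0,0,0,0,0,50]]]'

```text
clock: 8.25
eef_pos: [0.4676, -0.1042, 0.1029]
tool_rot: [0.704, 0.71, -0.001, -0.002]
ft_force: [-0.2, 1.2, -0.7]
grip_width: 0.0608
```

```bash
python3 -c "
from h import *
plan(.4687,-.1075,.105,90)
im=camera('wrist'); cv2.imwrite('pics/pre1.png',cv2.resize(im[150:330,160:350,::-1],None,fx=3,fy=3))"
```

```text
pos [ 0.4676 -0.1042  0.1029] yaw 90.4 total shift [-3.3  1.1 -2.1] turn [-0.2 -0.1  0.4] F [-0.2  1.2 -0.7] w 60.8
```

View pics/pre1.png

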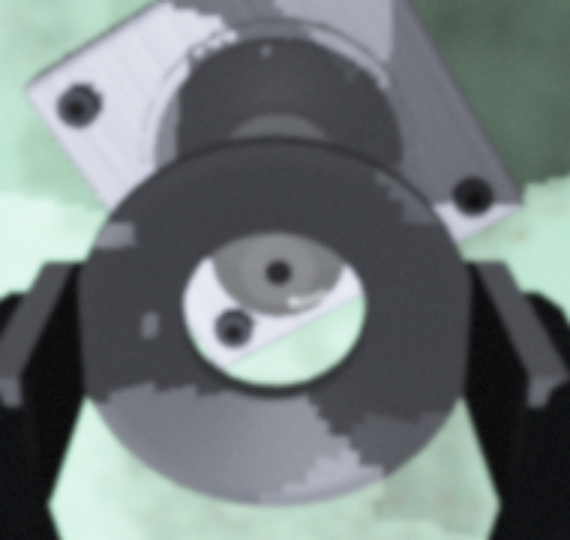

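The bore centre is at about px (251.3,252.7) and the head dimple at (252.3,239.7); a few mm of shift remain.

jog_arm --deltas '[[[-3.3,1.1,-1,-0.2,0,0.4,50],[0,0,0,0,0,0,50]]]'

```text
clock: 8.5
eef_pos: [0.4693, -0.1067, 0.1043]
tool_rot: [0.706, 0.708, 0.001, -0.001]
ft_force: [-0.1, -0.1, -1.0]
grip_width: 0.0607
```

```bash
python3 - <<'E'
from h import *
plan(.4687,-.1075,.1,90)
mp=pose("wrist"); im=camera("wrist"); cv2.imwrite("pics/pre2.png",im[:,:,::-1])
g=cv2.cvtColor(im,7).astype(float); u=proj([.469,-.1071,.087],mp); print("expected dimple",u.round(1))
u0,v0=np.round(u).astype(int); p=g[v0-8:v0+9,u0-8:u0+9]; i=np.unravel_index(p.argmin(),p.shape); 
q=p[max(i[0]-2,0):i[0]+3,max(i[1]-2,0):i[1]+3]; w=np.clip(q.min()+40-q,0,None); yy,xx=np.mgrid[:q.shape[0],:q.shape[1]]
d=(u0-8+max(i[1]-2,0)+(w*xx).sum()/w.sum(), v0-8+max(i[0]-2,0)+(w*yy).sum()/w.sum()); print("dimple",np.round(d,1),onplane("wrist",d,.087,mp).round(4))
E
```

```text
pos [ 0.4693 -0.1067  0.1043] yaw 90.1 total shift [-0.8 -0.6  4.3] turn [ 0.  -0.1  0.1] F [-0.1 -0.1 -1. ] w 60.7
expected dimple [249.4 234.9]
dimple [249.1 234.6] [ 0.4688 -0.1069  0.087 ]
```

jog_arm --deltas '[[[-0.8,-0.6,8,0,0,0,50],[0,0,8,0,0,0,50],[0,0,8,0,0,0,50],[0,0,0,0,0,0,50]]]'

```text
clock: 8.95
eef_pos: [0.4686, -0.1074, 0.0785]
tool_rot: [0.706, 0.708, 0.001, -0.0]
ft_force: [-0.2, -0.2, -0.8]
grip_width: 0.0606
```

```bash
python3 -c "
from h import *
plan(.4687,-.1073,.027,90)"
```

```text
pos [ 0.4686 -0.1074  0.0785] yaw 90.1 total shift [ 0.   0.  51.5] turn [ 0.1 -0.1  0.1] F [-0.2 -0.2 -0.8] w 60.6
```

jog_arm --deltas '[[[0,0,10,0,0,0,50],[0,0,14,0,0,0,50],[0,0,14,0,0,0,50],[0,0,5,0,0,0,50],[0,0,0,0,0,0,50]]]'

```text
clock: 9.45
eef_pos: [0.4679, -0.1073, 0.0318]
tool_rot: [0.706, 0.708, 0.001, -0.001]
ft_force: [-0.6, 0.1, -1.2]
grip_width: 0.0606
```

```bash
python3 -c "
from h import *
plan(.4687,-.1073,.027,90)"
```

```text
pos [ 0.4679 -0.1073  0.0318] yaw 90.1 total shift [0.  0.8 4.8] turn [-0.  -0.1  0.1] F [-0.6  0.1 -1.2] w 60.6
```

jog_arm --deltas '[[[0,0.8,2,0,0,0,50],[0,0,1.5,0,0,0,50],[0,0,0.8,0,0,0,50]]]'

```text
clock: 9.75
eef_pos: [0.4698, -0.1075, 0.0281]
tool_rot: [0.706, 0.708, 0.001, -0.0]
ft_force: [-0.9, 0.3, -0.9]
grip_width: 0.0608
```

jog_arm --deltas '[[[0,0,0.6,0,0,0,50],[0,0,0.4,0,0,0,50]]]'

```text
clock: 9.95
eef_pos: [0.4699, -0.1077, 0.0276]
tool_rot: [0.706, 0.708, 0.001, -0.0]
ft_force: [-0.4, -0.3, -0.5]
grip_width: 0.0607
```

jog_arm --deltas '[[[0,-0.6,0.8,0,0,0,50],[0,0,0.6,0,0,0,50]]]'

```text
clock: 10.15
eef_pos: [0.4698, -0.1077, 0.0269]
tool_rot: [0.706, 0.708, 0.002, 0.001]
ft_force: [-2.7, 1.1, 5.9]
grip_width: 0.0606
```

Contact at the expected height (0.0269 m). Release and rise.

jog_arm --deltas '[[[0,0,0,0,0,0,85],[0,0,0,0,0,0,85],[0,0,0,0,0,0,85],[0,0,0,0,0,0,85]]]'

```text
clock: 10.55
eef_pos: [0.4708, -0.1079, 0.0274]
tool_rot: [0.706, 0.708, 0.002, 0.001]
ft_force: [0.7, 0.0, 0.3]
grip_width: 0.0851
```

jog_arm --deltas '[[[0,0,-20,0,0,0,85],[0,0,-40,0,0,0,85],[10,0,-35,0,0,0,85],[40,0,0,0,0,0,85],[47,2,0,0,0,0,85]]]'

```text
clock: 11.05
eef_pos: [0.4725, -0.0129, 0.1253]
tool_rot: [0.71, 0.704, 0.002, 0.001]
ft_force: [0.8, -0.2, -0.1]
grip_width: 0.0847
```

jog_arm --deltas '[[[47,2,0,0,0,0,85],[40,0,5,0,0,0,85],[10,0,5,0,0,0,85],[0,0,0,0,0,0,85]]]'

```text
clock: 11.45
eef_pos: [0.4769, 0.0919, 0.117]
tool_rot: [0.708, 0.706, 0.005, 0.003]
ft_force: [-0.2, 0.1, -0.7]
grip_width: 0.0849
```

```bash
python3 - <<'E'
from h import *
plan(.474,.089,.05,90); p=disc_fit("da",(.474,.089),True); plan(p[0],p[1],.05,90)
E
```

```text
pos [0.4769 0.0919 0.117 ] yaw 89.8 total shift [-3.1 -3.6 66.9] turn [ 0.6 -0.2 -0.2] F [-0.2  0.1 -0.7] w 84.9
outer [0.4734 0.0864 0.0308] rms px 0.43 202
bore ell [245. 195.] [34.  36.3] [0.4735 0.0876 0.011 ]
pos [0.477  0.0912 0.1172] yaw 89.8 total shift [-5.1 -4.2 67.1] turn [ 0.6 -0.2 -0.2] F [1.  0.2 0.8] w 85.3
```

The bore/rim parallax confirms a is the dome and b was a dish. Descend on a.

jog_arm --deltas '[[[-4.5,-3.2,20,0.6,-0.2,-0.2,85],[0,0,30,0,0,0,85],[0,0,30,0,0,0,85],[0,0,10,0,0,0,85],[0,0,0,0,0,0,85]]]'

```text
clock: 12.0
eef_pos: [0.4764, 0.0797, 0.0266]
tool_rot: [0.711, 0.704, 0.0, 0.002]
ft_force: [0.5, 0.2, -0.3]
grip_width: 0.085
```

```bash
python3 - <<'E'
from h import *
p=disc_fit("da2",(.4734,.0866),True); plan(.4734,.0866,-.005,90)
E
```

```text
outer [0.4734 0.0862 0.0312] rms px 0.45 303
bore ell [244.6 222.1] [48.2 54.4] [0.4735 0.088  0.011 ]
pos [0.4767 0.0798 0.0272] yaw 89.4 total shift [ 6.9 -3.5 32.2] turn [ 0.2  0.1 -0.6] F [-0.9  0.8  0.1] w 84.9
```

jog_arm --deltas '[[[6.7,-3.4,6,0,0,-0.6,85],[0,0,10,0,0,0,85],[0,0,10,0,0,0,85],[0,0,3,0,0,0,85],[0,0,0,0,0,0,85]]]'

```text
clock: 12.55
eef_pos: [0.4768, 0.087, -0.0003]
tool_rot: [0.707, 0.707, 0.004, 0.005]
ft_force: [-0.6, -0.1, 0.5]
grip_width: 0.0849
```

```bash
python3 - <<'E'
from h import *
plan(.4734,.0866,-.005,90)
E
```

```text
pos [ 4.768e-01  8.700e-02 -3.000e-04] yaw 90.0 total shift [-0.3 -3.4  4.6] turn [0.7 0.1 0. ] F [-0.6 -0.1  0.5] w 84.9
```

jog_arm --deltas '[[[-0.2,-3,3,0.7,0.1,0,85],[0,0,1.5,0,0,0,85],[0,0,0,0,0,0,85]]]'

```text
clock: 12.85
eef_pos: [0.4739, 0.0869, -0.005]
tool_rot: [0.707, 0.707, -0.0, -0.001]
ft_force: [-0.6, 1.1, -0.3]
grip_width: 0.0854
```

```bash
python3 - <<'E'
from h import *
plan(.4734,.0866,-.005,90)
E
```

```text
pos [ 0.4739  0.0869 -0.005 ] yaw 90.1 total shift [-0.3 -0.5  0. ] turn [-0.1 -0.   0.1] F [-0.6  1.1 -0.3] w 85.4
```

jog_arm --deltas '[[[0,0,0,0,0,0,50],[0,0,0,0,0,0,50],[0,0,0,0,0,0,50],[0,0,0,0,0,0,50]]]'

```text
clock: 13.25
eef_pos: [0.4745, 0.087, -0.0037]
tool_rot: [0.707, 0.707, 0.0, -0.0]
ft_force: [0.8, -0.0, -1.1]
grip_width: 0.0601
```

```bash
python3 - <<'E'
from h import *
plan(.4734,.0866,-.005,90)
E
```

```text
pos [ 0.4745  0.087  -0.0037] yaw 90.1 total shift [-0.4 -1.1  1.3] turn [ 0.  -0.1  0.1] F [ 0.8 -0.  -1.1] w 60.1
```

jog_arm --deltas '[[[0,0,-10,0,0,0,45],[0,0,-30,0,0,0,45],[0,0,-40,0,0,0,45],[0,0,-35,0,0,0,45],[-15,0,-15,0,0,0,45]]]'

```text
clock: 13.75
eef_pos: [0.4711, 0.0721, 0.1293]
tool_rot: [0.706, 0.708, -0.003, -0.003]
ft_force: [0.8, -0.6, -0.1]
grip_width: 0.0602
```

jog_arm --deltas '[[[-35,0,0,0,0,0,45],[-45,0,0,0,0,0,45],[-45,0,0,0,0,0,45],[-35,0,0,0,0,0,45],[-12,0,0,0,0,0,45]]]'

```text
clock: 14.25
eef_pos: [0.4758, -0.1044, 0.1375]
tool_rot: [0.704, 0.71, 0.002, 0.002]
ft_force: [0.7, 1.2, -1.0]
grip_width: 0.0604
```

```bash
python3 - <<'E'
from h import *
plan(.4689,-.1065,.105,90)
E
```

```text
pos [ 0.4758 -0.1044  0.1375] yaw 90.5 total shift [-2.  -7.  32.4] turn [0.3 0.  0.5] F [ 0.7  1.2 -1. ] w 60.4
```

jog_arm --deltas '[[[-1,-6,10,0.3,0,0.5,45],[0,0,12,0,0,0,45],[0,0,8,0,0,0,45],[0,0,0,0,0,0,45]]]'

```text
clock: 14.65
eef_pos: [0.4677, -0.1044, 0.1057]
tool_rot: [0.708, 0.706, -0.0, -0.001]
ft_force: [0.3, -0.8, -1.2]
grip_width: 0.0604
```

```bash
python3 - <<'E'
from h import *
plan(.4689,-.1065,.1,90)
im=camera('wrist'); cv2.imwrite('pics/pre3.png',cv2.resize(im[150:330,160:350,::-1],None,fx=3,fy=3))
E
```

```text
pos [ 0.4677 -0.1044  0.1057] yaw 89.8 total shift [-2.1  1.2  5.7] turn [-0.1 -0.1 -0.2] F [ 0.3 -0.8 -1.2] w 60.4
```

View pics/pre3.png

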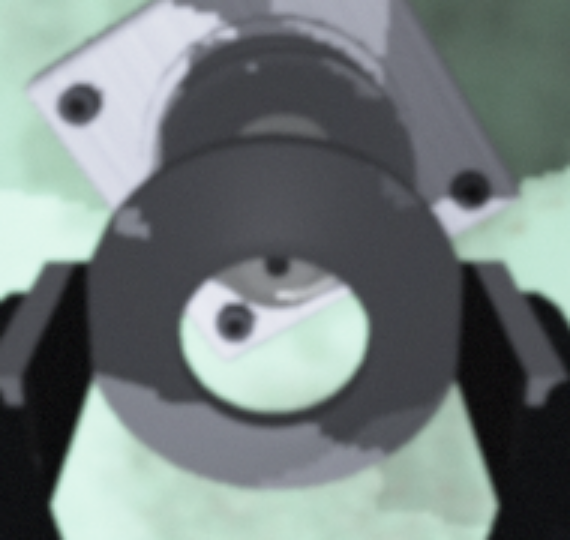

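The dome is held with its bore raised (centre about px (251.5,261)), and the first dish sits flat on the arbor behind it. Align, then lower.

jog_arm --deltas '[[[-2.1,1.2,0,-0.1,-0.1,-0.2,45],[0,0,0,0,0,0,45]]]'

```text
clock: 14.9
eef_pos: [0.4696, -0.1052, 0.1065]
tool_rot: [0.706, 0.708, 0.0, 0.0]
ft_force: [0.1, -0.7, 0.6]
grip_width: 0.0605
```

```bash
python3 - <<'E'
from h import *
plan(.4689,-.1066,.1,90)
E
```

```text
pos [ 0.4696 -0.1052  0.1065] yaw 90.2 total shift [-1.3 -0.7  6.5] turn [0.  0.  0.2] F [ 0.1 -0.7  0.6] w 60.5
```

jog_arm --deltas '[[[-1.3,-0.6,5,0,0,0.2,45],[0,0,6,0,0,0,45],[0,0,6,0,0,0,45],[0,0,0,0,0,0,45]]]'

```text
clock: 15.3
eef_pos: [0.4698, -0.1063, 0.0889]
tool_rot: [0.707, 0.707, 0.001, 0.001]
ft_force: [-0.2, 0.5, -0.9]
grip_width: 0.0599
```

```bash
python3 - <<'E'
from h import *
plan(.4689,-.1066,.0383,90)
E
```

```text
pos [ 0.4698 -0.1063  0.0889] yaw 90.0 total shift [-0.3 -1.  50.6] turn [0.1 0.  0. ] F [-0.2  0.5 -0.9] w 59.9
```

jog_arm --deltas '[[[-0.3,-0.9,8,0,0,0,45],[0,0,8,0,0,0,45],[0,0,0,0,0,0,45]]]'

```text
clock: 15.6
eef_pos: [0.4686, -0.1067, 0.0711]
tool_rot: [0.707, 0.707, 0.001, 0.001]
ft_force: [0.5, -0.3, -0.2]
grip_width: 0.0599
```

```bash
python3 - <<'E'
from h import *
plan(.4689,-.1066,.0383,90)
E
```

```text
pos [ 0.4686 -0.1067  0.0711] yaw 90.0 total shift [ 0.1  0.3 32.8] turn [0.1 0.  0. ] F [ 0.5 -0.3 -0.2] w 59.9
```

Free over the head. Lower to about 4 mm above contact.

jog_arm --deltas '[[[0,0.2,9,0,0,0,45],[0,0,12,0,0,0,45],[0,0,7,0,0,0,45],[0,0,0,0,0,0,45]]]'

```text
clock: 16.0
eef_pos: [0.4689, -0.1068, 0.0409]
tool_rot: [0.707, 0.707, 0.001, 0.001]
ft_force: [0.1, 0.2, -0.2]
grip_width: 0.0603
```

jog_arm --deltas '[[[0,0,1,0,0,0,45],[0,0,1,0,0,0,45]]]'

```text
clock: 16.2
eef_pos: [0.469, -0.1068, 0.0389]
tool_rot: [0.707, 0.707, 0.001, 0.001]
ft_force: [-0.2, -0.9, -1.9]
grip_width: 0.0605
```

```bash
python3 - <<'E'
from h import *
plan(.4689,-.1066,.0383,90)
E
```

```text
pos [ 0.469  -0.1068  0.0389] yaw 90.0 total shift [ 0.2 -0.1  0.6] turn [0.1 0.  0. ] F [-0.2 -0.9 -1.9] w 60.5
```

jog_arm --deltas '[[[0,0,0.7,0,0,0,45],[0,0,0.7,0,0,0,45]]]'

```text
clock: 16.4
eef_pos: [0.4697, -0.1069, 0.038]
tool_rot: [0.707, 0.707, 0.001, 0.001]
ft_force: [-0.3, -0.2, -1.2]
grip_width: 0.0601
```

jog_arm --deltas '[[[0,0,0.6,0,0,0,45]]]'

```text
clock: 16.5
eef_pos: [0.4698, -0.107, 0.0377]
tool_rot: [0.707, 0.707, 0.001, 0.002]
ft_force: [-1.7, 0.2, 2.9]
grip_width: 0.0603
```

jog_arm --deltas '[[[0,0,0,0,0,0,85],[0,0,0,0,0,0,85],[0,0,0,0,0,0,85],[0,0,0,0,0,0,85]]]'

```text
clock: 16.9
eef_pos: [0.4707, -0.1072, 0.0385]
tool_rot: [0.707, 0.707, 0.002, 0.003]
ft_force: [-0.5, -0.4, 0.1]
grip_width: 0.0849
```

jog_arm --deltas '[[[0,-1,-20,0,0,0,85],[0,0,-40,0,0,0,85],[15,0,-30,0,0,0,85],[45,-3,0,0,0,0,85],[47,-4,0,0,0,0,85]]]'

```text
clock: 17.4
eef_pos: [0.4634, -0.0016, 0.1317]
tool_rot: [0.711, 0.703, 0.002, 0.003]
ft_force: [0.1, 0.0, -0.2]
grip_width: 0.0852
```

jog_arm --deltas '[[[47,-4,0,0,0,0,85],[47,-4,0,0,0,0,85],[47,-4,0,0,0,0,85],[47,-4,0,0,0,0,85],[47,-4,0,0,0,0,85]]]'

```text
clock: 17.9
eef_pos: [0.4463, 0.242, 0.1338]
tool_rot: [0.712, 0.702, 0.005, 0.005]
ft_force: [0.2, 0.6, -0.1]
grip_width: 0.085
```

jog_arm --deltas '[[[45,-4,0,0,0,0,85],[35,-4,0,0,0,0,85],[10,0,0,0,0,0,85],[0,0,0,0,0,0,85]]]'

```text
clock: 18.3
eef_pos: [0.4376, 0.3422, 0.1336]
tool_rot: [0.709, 0.705, 0.006, 0.005]
ft_force: [-0.8, -0.2, 0.7]
grip_width: 0.085
```

```bash
python3 - <<'E'
from h import *
plan(.436,.337,.05,90); p=disc_fit("dc",(.436,.337),False); plan(p[0],p[1],.05,90)
E
```

```text
pos [0.4376 0.3422 0.1336] yaw 89.7 total shift [-5.3 -2.9 83.6] turn [ 0.9 -0.1 -0.3] F [-0.8 -0.2  0.7] w 85.0
outer [0.435  0.3395 0.031 ] rms px 0.4 197
bore ell [245.6 185.1] [32.4 34.1] [0.4351 0.3388 0.    ]
pos [0.4376 0.3413 0.1336] yaw 89.6 total shift [-2.  -3.8 83.5] turn [ 0.9 -0.1 -0.4] F [-0.   0.4 -0. ] w 85.1
```

jog_arm --deltas '[[[-1.8,-2.6,20,0.9,-0.1,-0.4,85],[0,0,35,0,0,0,85],[0,0,30,0,0,0,85],[0,0,10,0,0,0,85],[0,0,0,0,0,0,85]]]'

```text
clock: 18.85
eef_pos: [0.438, 0.3318, 0.0381]
tool_rot: [0.71, 0.704, 0.0, 0.001]
ft_force: [-0.2, -0.5, -0.1]
grip_width: 0.085
```

```bash
python3 - <<'E'
from h import *
p=disc_fit("dc2",(.435,.3395),False); plan(.435,.3395,-.004,90)
E
```

```text
outer [0.4352 0.3395 0.0313] rms px 0.45 291
bore ell [245.2 210.2] [45.5 50. ] [0.435  0.3387 0.    ]
pos [0.4383 0.332  0.0388] yaw 89.5 total shift [ 7.5 -3.5 42.8] turn [ 0.1  0.  -0.5] F [-0.3 -0.3 -0.1] w 85.1
```

jog_arm --deltas '[[[7.5,-3.4,8,0,0,-0.5,85],[0,0,14,0,0,0,85],[0,0,10,0,0,0,85],[0,0,3,0,0,0,85],[0,0,0,0,0,0,85]]]'

```text
clock: 19.4
eef_pos: [0.4397, 0.3427, 0.0169]
tool_rot: [0.708, 0.706, 0.008, 0.004]
ft_force: [0.9, 0.9, -0.1]
grip_width: 0.0848
```

```bash
python3 - <<'E'
from h import *
plan(.4351,.3395,-.004,90)
E
```

```text
pos [0.4397 0.3427 0.0169] yaw 89.9 total shift [-3.3 -5.  20.8] turn [ 1.  -0.4 -0.1] F [ 0.9  0.9 -0.1] w 84.8
```

jog_arm --deltas '[[[-3.2,-4.4,7,1,-0.4,0,85],[0,0,8,0,0,0,85],[0,0,5,0,0,0,85],[0,0,0,0,0,0,85]]]'

```text
clock: 19.8
eef_pos: [0.4402, 0.3439, 0.0171]
tool_rot: [0.708, 0.706, 0.009, 0.003]
ft_force: [-0.5, 0.3, -1.2]
grip_width: 0.0845
```

```bash
python3 - <<'E'
from h import *
plan(.4351,.3395,-.004,90)
E
```

```text
pos [0.4402 0.3439 0.0171] yaw 89.9 total shift [-4.6 -5.5 21. ] turn [ 1.  -0.5 -0.1] F [-0.5  0.3 -1.2] w 84.5
```

```bash
python3 - <<'E'
from h import *
o=get_obs(); print(o["joint_pos"].round(3),o["tau"].round(1),o["ft_force"],o["ft_torque"])
im=camera("scene"); cv2.imwrite("pics/blk.png",cv2.resize(im[100:384,90:370,::-1],None,fx=2.1,fy=2.1,interpolation=2))
E
```

```text
[ 0.665  0.523 -0.177  0.851 -0.004  2.239] [ -0.  -46.4  20.4   0.2  -0.    0. ] [-0.48704593  0.34595673 -1.16209211] [ 0.05499887  0.05138678 -0.01733031]
```

View pics/blk.png

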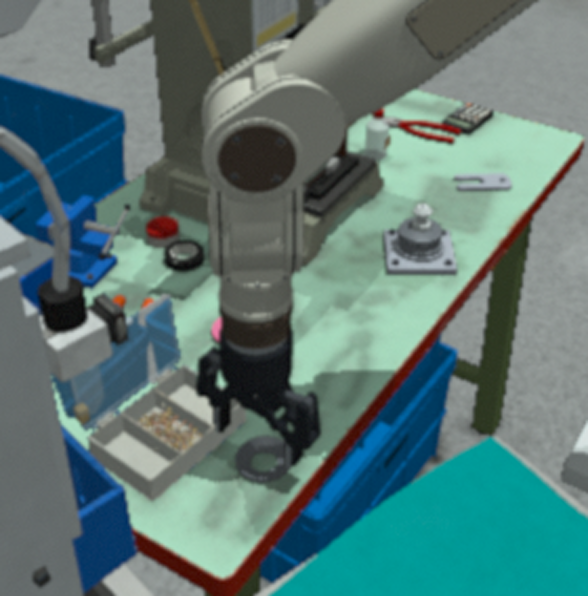

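The picture shows the far finger close to the parts tray's near corner. I check the tray's position against the finger.

```bash
python3 - <<'E'
from h import *
m=camera_model("wrist"); T=np.eye(4); T[:3,:3]=Ro.from_quat([.708,.706,-.004,-.004]).as_matrix(); T[:3,3]=[.4699,.194,.1154]
mp=(m,T@m["T_tool_cam"])
for uv in ((281,52),(425,66),(284,0)):
    for z in (0,.03): print(uv,z,onplane("wrist",uv,z,mp).round(3))
b=cv2.imread("pics/top0.png"); print(onplane("top",(163.5,213),.03).round(3),onplane("top",(165,190),.03).round(3))
o=get_obs(); R=Ro.from_quat(o["tool_rot"]).as_matrix()
for sy in (-1,1): print("fingertip outer",(o["eef_pos"]+R@[0,sy*.057,-.013]).round(3))
E
```

```text
(281, 52) 0 [0.493 0.303 0.   ]
(281, 52) 0.03 [0.49  0.299 0.03 ]
(425, 66) 0 [0.605 0.292 0.   ]
(425, 66) 0.03 [0.59 0.29 0.03]
(284, 0) 0 [0.494 0.338 0.   ]
(284, 0) 0.03 [0.491 0.33  0.03 ]
[0.496 0.292 0.03 ] [0.582 0.29  0.03 ]
fingertip outer [0.384 0.344 0.029]
fingertip outer [0.498 0.344 0.031]
```

Confirmed: the tray begins at x≈0.49, y≈0.295, with its rim at about 30 mm, so the far fingertip was resting on it. Rise and turn the tool to yaw 30°.

jog_arm --deltas '[[[0,0,-15,0,0,0,85],[-2,-4,-20,1,-0.5,0,85],[0,0,-20,0,0,0,85],[0,0,0,0,0,8,85],[0,0,0,0,0,8,85]]]'

```text
clock: 20.35
eef_pos: [0.4363, 0.3438, 0.0723]
tool_rot: [0.802, 0.598, 0.0, -0.001]
ft_force: [0.0, -0.3, -0.0]
grip_width: 0.0853
```

jog_arm --deltas '[[[0,0,0,0,0,8,85],[0,0,0,0,0,8,85],[0,0,0,0,0,8,85],[0,0,0,0,0,8,85],[0,0,0,0,0,8,85]]]'

```text
clock: 20.85
eef_pos: [0.452, 0.3252, 0.0696]
tool_rot: [0.954, 0.299, -0.004, -0.013]
ft_force: [1.3, -0.4, 1.5]
grip_width: 0.0848
```

jog_arm --deltas '[[[0,0,0,0,0,4,85],[0,0,0,0,0,0,85]]]'

```text
clock: 21.05
eef_pos: [0.4638, 0.3078, 0.0682]
tool_rot: [0.96, 0.278, -0.007, -0.02]
ft_force: [-0.5, 0.2, -0.4]
grip_width: 0.0851
```

```bash
python3 - <<'E'
from h import *
p=disc_fit("dc3",(.435,.3395),False); plan(.435,.3395,.03,30)
E
```

```text
outer [0.4351 0.3394 0.0313] rms px 0.43 248
bore ell [197.6 214.5] [38.2 42.6] [0.4338 0.3395 0.    ]
pos [0.4632 0.3085 0.0681] yaw 32.4 total shift [ -7.1 -39.6  39.9] turn [-2.5  0.2  2.4] F [ 0.7 -0.1  0.5] w 84.9
```

jog_arm --deltas '[[[-3.5,-20.5,0,-2.5,0,2.4,85],[-3.5,-20.5,0,0,0,0,85],[0,0,0,0,0,0,85]]]'

```text
clock: 21.4
eef_pos: [0.4534, 0.3099, 0.0686]
tool_rot: [0.957, 0.288, -0.007, -0.013]
ft_force: [0.2, 0.2, 0.7]
grip_width: 0.085
```

```bash
python3 - <<'E'
from h import *
plan(.4351,.3395,.03,30)
E
```

```text
pos [0.4534 0.3099 0.0686] yaw 33.5 total shift [  1.3 -33.7  39.6] turn [-1.6  0.4  3.5] F [0.2 0.2 0.7] w 85.0
```

```bash
python3 - <<'E'
from h import *
o=get_obs(); print(o["joint_pos"].round(3),o["joint_vel"].round(3),o["tau"].round(2))
E
```

```text
[ 0.584  0.463 -0.12   0.994  0.029  3.141] [-0.005  0.004  0.005 -0.004 -0.025 -0.002] [-1.600e-01 -4.428e+01  2.185e+01  4.000e-02  1.600e-01 -0.000e+00]
```

jog_arm --deltas '[[[0,-17,0,-1.6,0,3.5,85],[0,0,0,0,0,0,85]]]'

```text
clock: 21.6
eef_pos: [0.4585, 0.3011, 0.0693]
tool_rot: [0.96, 0.281, -0.006, -0.01]
ft_force: [0.5, 0.4, 0.0]
grip_width: 0.0851
```

```bash
python3 - <<'E'
from h import *
o=get_obs(); print(o["joint_pos"].round(3),o["joint_vel"].round(3),o["tau"].round(2)); plan(.4351,.3395,.03,30)
E
```

```text
[ 0.568  0.462 -0.12   0.996  0.023  3.141] [ 0.03  -0.003 -0.002 -0.004  0.02  -0.001] [ -0.05 -44.15  21.78   0.09   0.     0.  ]
pos [0.4585 0.3011 0.0693] yaw 32.6 total shift [  1.3 -44.1  40.3] turn [-1.3  0.4  2.6] F [0.5 0.4 0. ] w 85.1
```

Joint 6 was at its limit, since j6 = j1 − yaw + π, so yaw 30° is out of range here. I turn the other way to yaw ~155°, which also keeps both fingers clear of the tray.

jog_arm --deltas '[[[0,0,-2,-1,0,-6,85],[0,0,-2,0,0,-8.5,85],[0,0,0,0,0,-8.5,85],[0,0,0,0,0,-8.5,85],[0,0,0,0,0,-8.5,85]]]'

```text
clock: 22.1
eef_pos: [0.4592, 0.3011, 0.074]
tool_rot: [0.802, 0.597, -0.002, -0.003]
ft_force: [-0.0, 0.6, 0.8]
grip_width: 0.085
```

jog_arm --deltas '[[[0,0,0,0,0,-8.5,85],[0,0,0,0,0,-8.5,85],[0,0,0,0,0,-8.5,85],[0,0,0,0,0,-8.5,85],[0,0,0,0,0,-8.5,85]]]'

```text
clock: 22.6
eef_pos: [0.4599, 0.3011, 0.0746]
tool_rot: [0.528, 0.85, -0.0, -0.003]
ft_force: [0.5, 0.1, -0.2]
grip_width: 0.0847
```

jog_arm --deltas '[[[0,0,0,0,0,-8.5,85],[0,0,0,0,0,-8.5,85],[0,0,0,0,0,-8.5,85],[0,0,0,0,0,-8.5,85],[0,0,0,0,0,0,85]]]'

```text
clock: 23.1
eef_pos: [0.4606, 0.301, 0.0752]
tool_rot: [0.253, 0.967, 0.001, -0.002]
ft_force: [0.2, 0.1, 0.0]
grip_width: 0.0849
```

```bash
python3 - <<'E'
from h import *
o=get_obs(); print(o["joint_pos"].round(2)); plan(.4351,.3395,.03,155)
E
```

```text
[ 0.58  0.45 -0.11  1.    0.01  1.09]
pos [0.4606 0.301  0.0752] yaw 150.7 total shift [40.8 21.  45.4] turn [ 0.1 -0.3 -4.3] F [0.2 0.1 0. ] w 84.9
```

jog_arm --deltas '[[[20,10.5,0,0,-0.3,-4.3,85],[20,9,5,0,0,0,85],[0,0,10,0,0,0,85],[0,0,0,0,0,0,85]]]'

```text
clock: 23.5
eef_pos: [0.4347, 0.3372, 0.0603]
tool_rot: [0.222, 0.975, 0.001, 0.001]
ft_force: [-0.0, 0.0, -0.0]
grip_width: 0.085
```

```bash
python3 - <<'E'
from h import *
p=disc_fit("dc4",(.435,.3395),False); plan(.4351,.3395,-.004,155)
E
```

```text
outer [0.4352 0.3394 0.0312] rms px 0.44 257
bore ell [253.2 207.7] [41.3 44.2] [0.4359 0.3391 0.    ]
pos [0.4351 0.3375 0.061 ] yaw 154.4 total shift [ 1.   1.6 65. ] turn [ 0.2  0.1 -0.6] F [-0.9  0.3  0.3] w 84.9
```

jog_arm --deltas '[[[1,1.5,15,0.2,0.1,-0.6,85],[0,0,22,0,0,0,85],[0,0,16,0,0,0,85],[0,0,6,0,0,0,85],[0,0,1,0,0,0,85]]]'

```text
clock: 24.05
eef_pos: [0.4378, 0.3377, -0.0025]
tool_rot: [0.22, 0.976, 0.001, 0.001]
ft_force: [0.5, 0.2, 0.4]
grip_width: 0.0852
```

```bash
python3 - <<'E'
from h import *
plan(.4351,.3395,-.004,155)
E
```

```text
pos [ 0.4378  0.3377 -0.0025] yaw 154.6 total shift [3.2 0.4 1.4] turn [ 0.1  0.1 -0.4] F [0.5 0.2 0.4] w 85.2
```

jog_arm --deltas '[[[3.2,0.4,1.4,0,0,-0.4,85],[0,0,0.3,0,0,0,85],[0,0,0,0,0,0,45],[0,0,0,0,0,0,45],[0,0,0,0,0,0,45]]]'

```text
clock: 24.55
eef_pos: [0.4366, 0.3403, -0.0019]
tool_rot: [0.217, 0.976, 0.002, 0.002]
ft_force: [-0.3, 0.1, -1.3]
grip_width: 0.0607
```

jog_arm --deltas '[[[0,0,0,0,0,0,45],[0,0,0,0,0,0,45]]]'

```text
clock: 24.75
eef_pos: [0.4369, 0.3406, -0.0013]
tool_rot: [0.217, 0.976, 0.002, 0.002]
ft_force: [-0.5, -0.3, -1.1]
grip_width: 0.0607
```

jog_arm --deltas '[[[0,0,-12,0,0,0,45],[0,0,-30,0,0,0,45],[0,0,-40,0,0,0,45],[0,0,-35,0,0,0,45],[0,0,-10,0,0,0,45]]]'

```text
clock: 25.25
eef_pos: [0.434, 0.3385, 0.1293]
tool_rot: [0.216, 0.976, -0.001, -0.0]
ft_force: [0.4, 0.9, 0.2]
grip_width: 0.0605
```

```bash
python3 - <<'E'
from h import *
plan(.469,-.107,.13,90)
E
```

```text
pos [0.434  0.3385 0.1293] yaw 155.0 total shift [-2.201e+02 -3.889e+02 -2.000e-01] turn [-0.  0. 65.] F [0.4 0.9 0.2] w 60.5
```

jog_arm --deltas '[[[-22,-39,0,0,0,6.5,45],[-26,-36,0,0,0,6.5,45],[-30,-33,0,0,0,6.5,45],[-34,-29,0,0,0,6.5,45],[-37,-25,0,0,0,6.5,45]]]'

```text
clock: 25.75
eef_pos: [0.4527, 0.1164, 0.1315]
tool_rot: [0.485, 0.874, 0.004, 0.002]
ft_force: [0.9, -0.1, -1.0]
grip_width: 0.0602
```

jog_arm --deltas '[[[-40,-21,0,0,0,6.5,45],[-42,-16,0,0,0,6.5,45],[-25,-7,0,0,0,6.5,45],[0,0,0,0,0,6.5,45],[0,0,0,0,0,6.5,45]]]'

```text
clock: 26.25
eef_pos: [0.4579, -0.0103, 0.1294]
tool_rot: [0.722, 0.692, 0.003, 0.001]
ft_force: [0.0, 0.2, -1.1]
grip_width: 0.0606
```

```bash
cat >> h.py <<'E'
def held(name,base):
    """bore hole of held dish: ellipse centre in tool frame, at mid-height of the bore"""
    im=camera("wrist"); cv2.imwrite(f"pics/{name}.png",im[:,:,::-1]) if name else 0
    return bore(im,base)
def bore(im,base):
    i=im.astype(float); sat=(i[:,:,1]-i[:,:,0])/(i.sum(2)+1); m=(((sat>.03)|(i.sum(2)>420))&(i.sum(2)>150)).astype(np.uint8)
    w=np.zeros_like(m); cv2.circle(w,(251,252),42,1,-1); m*=w
    n,l,s,_=cv2.connectedComponentsWithStats(m); k=l[252,251] or 1+s[1:,4].argmax()
    c=max(cv2.findContours((l==k).astype(np.uint8),0,1)[0],key=len); e=cv2.fitEllipse(cv2.convexHull(c))
    M=camera_model("wrist"); T=M["T_tool_cam"]; d=T[:3,:3]@[(e[0][0]-M["cx"])/F(M),(e[0][1]-M["cy"])/F(M),1]; z=-base-.0025
    print("ell",np.round(e[0],1),np.round(e[1],1),"tool xy",((T[:3,3]+d*(z-T[2,3])/d[2])*1000).round(1))
E
python3 - <<'E'
from h import *
plan(.4689,-.107,.13,90); held("held3",.0019)
bore(cv2.imread("pics/held1.png")[:,:,::-1],.0039)
E
```

```text
pos [ 0.4579 -0.0103  0.1294] yaw 87.5 total shift [-96.1  15.2  -0.9] turn [ 0.3 -0.2 -2.5] F [ 0.   0.2 -1.1] w 60.6
ell [252.2 250.7] [39.3 60.5] tool xy [ 1.2  1.2 -4.4]
ell [251.2 252.1] [51.4 62.2] tool xy [ 1.4  0.7 -6.4]
```

jog_arm --deltas '[[[-30,5,0,0.3,0,-2.5,45],[-40,3,3,0,0,0,45],[-23,3,5,0,0,0,45],[0,0,5,0,0,0,45],[0,0,0,0,0,0,45]]]'

```text
clock: 26.8
eef_pos: [0.4668, -0.1048, 0.1142]
tool_rot: [0.703, 0.711, 0.001, -0.003]
ft_force: [0.2, 0.5, -1.4]
grip_width: 0.0608
```

```bash
python3 - <<'E'
from h import *
plan(.4689,-.1079,.107,90)
im=camera("wrist"); mp=pose("wrist"); print("axis at head top",proj([.4689,-.107,.087],mp).round(1),"at bore height",proj([.4689,-.107,get_obs()["eef_pos"][2]+.0044],mp).round(1))
c=im[170:320,180:325,::-1]; h3=cv2.imread("pics/held3.png")[170:320,180:325]
cv2.imwrite("pics/pre4.png",cv2.resize(np.clip(np.hstack([c,h3])*1.6,0,255).astype(np.uint8),None,fx=2.7,fy=2.7,interpolation=2))
E
```

```text
pos [ 0.4668 -0.1048  0.1142] yaw 90.7 total shift [-3.2  2.1  7.2] turn [-0.1 -0.3  0.7] F [ 0.2  0.5 -1.4] w 60.8
axis at head top [253.2 230.9] at bore height [253.5 256.9]
```

View pics/pre4.png

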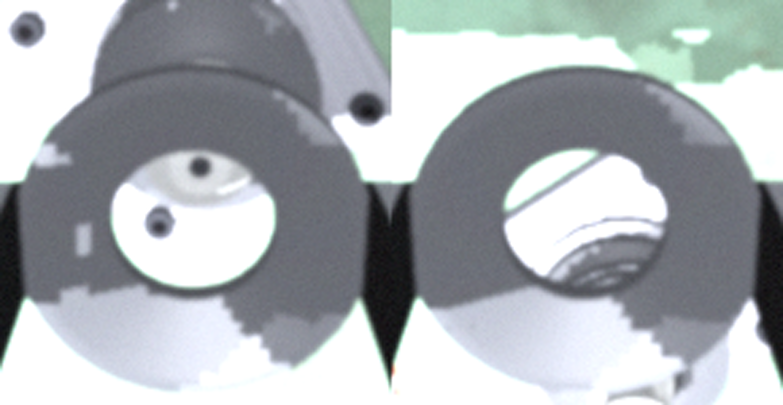

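The dimple is at px (253.9,231) against a predicted (253.2,230.9), so the axis estimate holds. The bore centre at (251.4,251.1) puts the disc within about 0.5 mm of the tool axis.

jog_arm --deltas '[[[-2.7,2.1,3,-0.1,-0.3,0.7,45],[0,0,3,0,0,0,45],[0,0,0,0,0,0,45]]]'

```text
clock: 27.15
eef_pos: [0.4691, -0.1048, 0.1082]
tool_rot: [0.706, 0.709, -0.0, 0.0]
ft_force: [0.0, -0.1, -1.3]
grip_width: 0.0606
```

```bash
python3 - <<'E'
from h import *
plan(.4689,-.1074,.085,90)
E
```

```text
pos [ 0.4691 -0.1048  0.1082] yaw 90.2 total shift [-2.6 -0.2 23.2] turn [-0.   0.   0.2] F [ 0.  -0.1 -1.3] w 60.6
```

jog_arm --deltas '[[[-2.6,-0.2,0,0,0,0.2,45],[-0.3,0,6,0,0,0,45],[0,0,7,0,0,0,45],[0,0,5,0,0,0,45],[0,0,0,0,0,0,45]]]'

```text
clock: 27.65
eef_pos: [0.4689, -0.1067, 0.0888]
tool_rot: [0.706, 0.708, -0.0, 0.0]
ft_force: [0.2, 1.5, -0.4]
grip_width: 0.0603
```

```bash
python3 - <<'E'
from h import *
plan(.4689,-.1074,.0515,90)
E
```

```text
pos [ 0.4689 -0.1067  0.0888] yaw 90.2 total shift [-0.6 -0.  37.3] turn [0.  0.  0.2] F [ 0.2  1.5 -0.4] w 60.3
```

jog_arm --deltas '[[[-0.5,0,6,0,0,0,45],[0,0,6,0,0,0,45],[0,0,4,0,0,0,45]]]'

```text
clock: 27.95
eef_pos: [0.4693, -0.1075, 0.0718]
tool_rot: [0.706, 0.708, 0.0, 0.001]
ft_force: [0.3, -0.2, -0.9]
grip_width: 0.0603
```

jog_arm --deltas '[[[0,0,5,0,0,0,45],[0,0,6,0,0,0,45],[0,0,5,0,0,0,45],[0,0,1,0,0,0,45]]]'

```text
clock: 28.35
eef_pos: [0.4688, -0.1074, 0.0526]
tool_rot: [0.706, 0.708, -0.0, -0.0]
ft_force: [-0.8, 0.4, -1.6]
grip_width: 0.0604
```

jog_arm --deltas '[[[0,0,1,0,0,0,45],[0,0,0.7,0,0,0,45]]]'

```text
clock: 28.55
eef_pos: [0.4688, -0.1074, 0.0506]
tool_rot: [0.706, 0.708, -0.0, -0.0]
ft_force: [-0.5, 0.6, -0.7]
grip_width: 0.0608
```

jog_arm --deltas '[[[0,0,0.6,0,0,0,45],[0,0,0.5,0,0,0,45]]]'

```text
clock: 28.75
eef_pos: [0.4689, -0.1075, 0.0498]
tool_rot: [0.706, 0.708, -0.0, 0.0]
ft_force: [-1.0, 0.7, 2.6]
grip_width: 0.0603
```

jog_arm --deltas '[[[0,0,0.4,0,0,0,45]]]'

```text
clock: 28.85
eef_pos: [0.4689, -0.1075, 0.0498]
tool_rot: [0.706, 0.708, -0.0, 0.0]
ft_force: [-1.3, 1.0, 3.2]
grip_width: 0.0605
```

Contact at z 0.0498. Release, rise, and go to the keeper, turning to yaw 28°.

jog_arm --deltas '[[[0,0,0,0,0,0,85],[0,0,0,0,0,0,85],[0,0,0,0,0,0,85],[0,0,0,0,0,0,85],[0,0,-20,0,0,0,85]]]'

```text
clock: 29.35
eef_pos: [0.4678, -0.1072, 0.0684]
tool_rot: [0.706, 0.708, -0.001, -0.001]
ft_force: [-0.0, -0.2, -0.7]
grip_width: 0.0852
```

jog_arm --deltas '[[[0,0,-40,0,0,0,85],[0,0,-35,0,0,0,85],[-30,-2,0,0,0,7.7,85],[-31,2,0,0,0,7.7,85],[-30,6,0,0,0,7.7,85]]]'

```text
clock: 29.85
eef_pos: [0.4639, -0.1984, 0.1493]
tool_rot: [0.835, 0.55, 0.001, 0.001]
ft_force: [0.9, -0.8, 1.8]
grip_width: 0.085
```

jog_arm --deltas '[[[-29,10,0,0,0,7.7,85],[-27,14,0,0,0,7.7,85],[-25,17,5,0,0,7.7,85],[-23,20,10,0,0,7.7,85],[-20,23,10,0,0,7.7,85]]]'

```text
clock: 30.35
eef_pos: [0.451, -0.357, 0.1263]
tool_rot: [0.973, 0.23, 0.003, 0.003]
ft_force: [0.9, 0.5, 1.1]
grip_width: 0.085
```

jog_arm --deltas '[[[0,0,5,0,0,0,85],[0,0,0,0,0,0,85]]]'

```text
clock: 30.55
eef_pos: [0.4494, -0.3605, 0.119]
tool_rot: [0.974, 0.227, 0.002, 0.002]
ft_force: [-0.6, 1.0, -0.5]
grip_width: 0.085
```

```bash
cat >> h.py <<'E'
def keeper_fit(name):
    mp=pose("wrist"); im=camera("wrist"); cv2.imwrite(f"pics/{name}.png",im[:,:,::-1])
    i=im.astype(float); sat=(i[:,:,1]-i[:,:,0])/(i.sum(2)+1)
    u,v=proj([.45,-.352,.008],mp).round().astype(int)
    m=((sat<.03)&(i.sum(2)>170)).astype(np.uint8); m=cv2.morphologyEx(m,2,np.ones((3,3),np.uint8))
    n,l,s,_=cv2.connectedComponentsWithStats(m); w=np.bincount(l[v-25:v+26,u-25:u+26].ravel(),minlength=n); w[0]=0; k=w.argmax()
    c=max(cv2.findContours((l==k).astype(np.uint8),0,1)[0],key=len)[:,0,:]
    W=np.float32([onplane("wrist",p,.008,mp)[:2]*1000 for p in c]); r=cv2.minAreaRect(W); B=cv2.boxPoints(r)
    e=B[1]-B[0],B[2]-B[1]; L=max(e,key=np.linalg.norm); a=np.arctan2(L[1],L[0]); a=a if np.cos(a)>0 else a+np.pi
    ctr=np.array(r[0]); ax=np.array([np.cos(a),np.sin(a)])
    print("rect",np.round(r[0],1),np.round(r[1],1),"yaw",np.degrees(a).round(1),"origin",(ctr-8*ax).round(1),"grasp(-36)",(ctr-44*ax).round(1),"area",s[k,4])
    return (ctr-44*ax)/1000,np.degrees(a)
E
python3 - <<'E'
from h import *
plan(.44,-.358,.03,28); p,a=keeper_fit("k1"); a=(a+180)%360-180; plan(p[0],p[1],.03,a)
E
```

```text
pos [ 0.4494 -0.3605  0.119 ] yaw 26.2 total shift [-7.7 -6.9 88.9] turn [ 0.3 -0.2 -1.8] F [-0.6  1.  -0.5] w 85.0
rect [ 471.4 -342.3] [91.8 44.1] yaw 35.1 origin [ 464.8 -346.9] grasp(-36) [ 435.4 -367.6] area 4264
pos [ 0.4496 -0.3605  0.1194] yaw 26.2 total shift [-16.2  -0.5  89.3] turn [ 0.4 -0.2 -8.9] F [0.2 0.2 0.2] w 85.2
```

jog_arm --deltas '[[[-8,0,10,0.2,0,-4.5,85],[-8,0,25,0.2,0,-4.4,85],[0,0,30,0,0,0,85],[0,0,12,0,0,0,85],[0,0,0,0,0,0,85]]]'

```text
clock: 31.1
eef_pos: [0.4392, -0.3651, 0.0443]
tool_rot: [0.951, 0.31, 0.004, 0.002]
ft_force: [-0.0, -0.9, 0.2]
grip_width: 0.0851
```

```bash
python3 - <<'E'
from h import *
plan(.4354,-.3676,-.0005,35.1)
E
```

```text
pos [ 0.4392 -0.3651  0.0443] yaw 36.1 total shift [-4.8 -0.5 44.8] turn [ 0.3 -0.3  1. ] F [-0.  -0.9  0.2] w 85.1
```

jog_arm --deltas '[[[-4.6,-0.3,10,0.3,-0.3,1,85],[0,0,16,0,0,0,85],[0,0,12,0,0,0,85],[0,0,4,0,0,0,85],[0,0,0,0,0,0,85]]]'

```text
clock: 31.6
eef_pos: [0.4387, -0.3688, 0.0048]
tool_rot: [0.953, 0.302, 0.002, 0.003]
ft_force: [-0.1, -0.0, -0.0]
grip_width: 0.0853
```

```bash
python3 - <<'E'
from h import *
plan(.4354,-.3676,-.0005,35.1)
E
```

```text
pos [ 0.4387 -0.3688  0.0048] yaw 35.2 total shift [-2.  -2.9  5.3] turn [ 0.4 -0.1  0.1] F [-0.1 -0.  -0. ] w 85.3
```

jog_arm --deltas '[[[-2,-2.9,4,0.4,0,0,85],[0,0,1.6,0,0,0,85],[0,0,0.3,0,0,0,30],[0,0,0.2,0,0,0,30],[0,0,0.2,0,0,0,30]]]'

```text
clock: 32.1
eef_pos: [0.4362, -0.3686, 0.0]
tool_rot: [0.953, 0.302, 0.001, 0.001]
ft_force: [1.0, -0.9, 8.4]
grip_width: 0.0435
```

jog_arm --deltas '[[[0,0,0,0,0,0,30],[0,0,0,0,0,0,30],[0,0,0,0,0,0,30]]]'

```text
clock: 32.4
eef_pos: [0.4365, -0.3689, 0.0006]
tool_rot: [0.953, 0.302, 0.002, 0.001]
ft_force: [0.1, -0.1, 0.1]
grip_width: 0.0412
```

jog_arm --deltas '[[[0,0,-10,0,0,0,30],[0,0,-25,0,0,0,30],[0,0,-30,0,0,0,30],[0,0,-15,0,0,0,30],[0,0,0,0,0,0,30]]]'

```text
clock: 32.9
eef_pos: [0.4343, -0.3673, 0.0826]
tool_rot: [0.953, 0.302, -0.0, -0.001]
ft_force: [-0.4, -0.3, -2.1]
grip_width: 0.0416
```

```bash
python3 - <<'E'
from h import *
plan(.4,-.2,.07,35.1); im=camera("wrist"); cv2.imwrite("pics/kh.png",im[:,:,::-1])
E
```

```text
pos [ 0.4343 -0.3673  0.0826] yaw 35.1 total shift [  68.2 -156.5   13. ] turn [-0.1 -0.   0. ] F [-0.4 -0.3 -2.1] w 41.6
```

jog_arm --deltas '[[[5,-25,0,0,0,0,30],[10,-45,0,0,0,0,30],[18,-43,0,0,0,0,30],[20,-42,0,0,0,0,30],[20,-34,0,0,0,0,30]]]'

```text
clock: 33.45
eef_pos: [0.3815, -0.1684, 0.077]
tool_rot: [0.955, 0.297, -0.002, -0.002]
ft_force: [0.0, 0.0, -1.7]
grip_width: 0.0413
```

jog_arm --deltas '[[[0,-4,5,0,0,0,30],[0,0,4,0,0,0,30],[0,0,0,0,0,0,30]]]'

```text
clock: 33.75
eef_pos: [0.3756, -0.1601, 0.0653]
tool_rot: [0.954, 0.301, -0.004, -0.005]
ft_force: [-0.3, 0.4, -1.0]
grip_width: 0.0411
```

```bash
python3 - <<'E'
from h import *
c,s=np.cos(np.radians(35.1)),np.sin(np.radians(35.1))
plan(.4689-.098*c,-.107-.098*s,.0665,35.1)
mp=pose("wrist"); im=camera("wrist"); cv2.imwrite("pics/kpre.png",im[:,:,::-1])
print(proj([.4689,-.107,.087],mp).round(1))
E
```

```text
pos [ 0.3756 -0.1601  0.0653] yaw 35.0 total shift [ 8.9 10.2 -1.3] turn [-0.7  0.3 -0.1] F [-0.3  0.4 -1. ] w 41.1
[279.1   2.6]
```

jog_arm --deltas '[[[8,10,-1.5,-0.7,0.3,-0.1,30],[0,0.5,0,0,0,0,30],[0,0,0,0,0,0,30]]]'

```text
clock: 34.1
eef_pos: [0.3908, -0.1679, 0.0669]
tool_rot: [0.954, 0.299, 0.001, 0.002]
ft_force: [-0.7, 0.2, -2.1]
grip_width: 0.0412
```

```bash
python3 - <<'E'
from h import *
c,s=np.cos(np.radians(35.1)),np.sin(np.radians(35.1))
plan(.4689-.0358*c,-.107-.0358*s,.0665,35.1)
E
```

```text
pos [ 0.3908 -0.1679  0.0669] yaw 34.8 total shift [63.1 -5.3  0.4] turn [ 0.2 -0.  -0.3] F [-0.7  0.2 -2.1] w 41.2
```

jog_arm --deltas '[[[0,-4.6,0.3,0.2,0,-0.3,30],[4,0,0,0,0,0,30],[4,0,0,0,0,0,30],[0,0,0,0,0,0,30]]]'

```text
clock: 34.5
eef_pos: [0.3953, -0.1599, 0.0666]
tool_rot: [0.954, 0.301, 0.0, 0.0]
ft_force: [0.4, -0.8, -2.6]
grip_width: 0.0415
```

```bash
python3 - <<'E'
from h import *
c,s=np.cos(np.radians(35.1)),np.sin(np.radians(35.1))
plan(.4689-.0358*c,-.107-.0358*s,.0665,35.1)
E
```

```text
pos [ 0.3953 -0.1599  0.0666] yaw 35.0 total shift [54.8 -1.1  0.1] turn [ 0.  -0.  -0.1] F [ 0.4 -0.8 -2.6] w 41.5
```

jog_arm --deltas '[[[6,-1,0,0,0,0,30],[9,0,0,0,0,0,30],[9,0,0,0,0,0,30],[9,0,0,0,0,0,30],[0,0,0,0,0,0,30]]]'

```text
clock: 35.0
eef_pos: [0.4248, -0.1378, 0.0668]
tool_rot: [0.953, 0.301, 0.001, 0.0]
ft_force: [1.0, -0.5, -1.7]
grip_width: 0.0412
```

```bash
python3 - <<'E'
from h import *
c,s=np.cos(np.radians(35.1)),np.sin(np.radians(35.1))
plan(.4689-.0358*c,-.107-.0358*s,.0665,35.1)
E
```

```text
pos [ 0.4248 -0.1378  0.0668] yaw 35.1 total shift [18.   0.1  0.3] turn [ 0.  -0.1 -0. ] F [ 1.  -0.5 -1.7] w 41.2
```

jog_arm --deltas '[[[6,0,0,0,0,0,30],[7,0,0,0,0,0,30],[5,0,0,0,0,0,30],[1,0,0,0,0,0,30]]]'

```text
clock: 35.4
eef_pos: [0.4273, -0.1348, 0.0642]
tool_rot: [0.954, 0.298, -0.017, 0.007]
ft_force: [0.7, 0.5, 0.1]
grip_width: 0.0412
```

jog_arm --deltas '[[[0.5,0,0.8,0,0,0,30],[0,0,0.8,0,0,0,30],[0,0,0.6,0,0,0,30],[0,0,0.5,0,0,0,30]]]'

```text
clock: 35.8
eef_pos: [0.4275, -0.135, 0.0634]
tool_rot: [0.955, 0.297, -0.017, 0.007]
ft_force: [-3.8, -1.4, 5.5]
grip_width: 0.0414
```

```bash
python3 - <<'E'
from h import *
c,s=np.cos(np.radians(35.1)),np.sin(np.radians(35.1))
plan(.4689-.0358*c,-.107-.0358*s,.064,35.1)
E
```

```text
pos [ 0.4275 -0.135   0.0634] yaw 34.6 total shift [14.1  0.8 -1.1] turn [ 0.2  2.1 -0.5] F [-3.8 -1.4  5.5] w 41.4
```

The keeper stopped 14 mm short and the tool pitched nose-down. The likely cause is that the plate droops in the grip and its prongs catch inside the far rim of the top dish. Back off, raise, pitch the nose up and slide again.

jog_arm --deltas '[[[-5,0,-1.2,0,0,0,30],[0,0.5,-1,0.2,2,-0.5,30],[0,0,0,0,1.8,0,30],[0,0,0,0,0,0,30]]]'

```text
clock: 36.2
eef_pos: [0.4255, -0.1373, 0.0662]
tool_rot: [0.953, 0.303, 0.018, -0.005]
ft_force: [0.1, -0.4, -1.2]
grip_width: 0.0415
```

jog_arm --deltas '[[[5,0,0.1,0,0,0,30],[5,0,0.1,0,0,0,30],[5,0,0.1,0,0,0,30],[3,0,0.1,0,0,0,30],[1,0,0,0,0,0,30]]]'

```text
clock: 36.7
eef_pos: [0.4276, -0.1347, 0.0633]
tool_rot: [0.955, 0.297, -0.001, 0.002]
ft_force: [-1.4, -1.2, 2.3]
grip_width: 0.0413
```

```bash
python3 - <<'E'
from h import *
c,s=np.cos(np.radians(35.1)),np.sin(np.radians(35.1))
plan(.4689-.0358*c,-.107-.0358*s,.064,35.1)
a=camera("wrist")[90:384,110:400,::-1]; b=camera("scene")[170:270,230:340,::-1]
b=cv2.resize(b,(440,400),interpolation=2); o=np.zeros((400,440+395,3),np.uint8); o[:,:440]=b; o[:,440:]=cv2.resize(a,(395,400)); cv2.imwrite("pics/kin.png",cv2.resize(o,(798,382)))
E
```

```text
pos [ 0.4276 -0.1347  0.0633] yaw 34.6 total shift [13.9  1.  -0.8] turn [ 0.1  0.2 -0.5] F [-1.4 -1.2  2.3] w 41.3
```

View pics/kin.png

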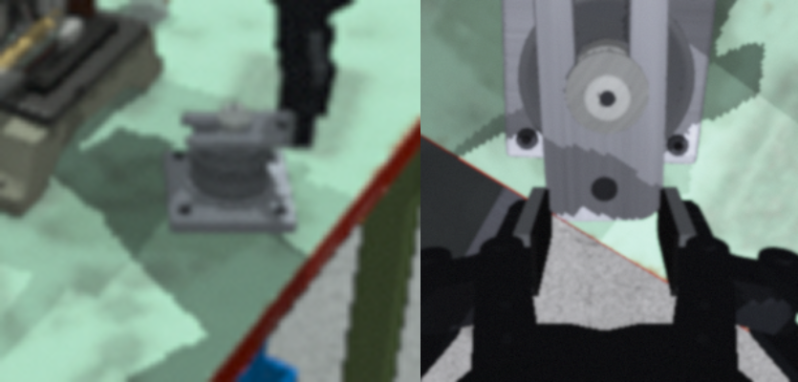

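The slot end is hidden under the head and the plate's closed end is at the TCP. That matches a sign slip of 16 mm in my origin offset: the plate is fully home against the neck, resting on the pack. Release and retreat.

jog_arm --deltas '[[[-0.5,0,0,0,0,0,30],[0,0,0,0,0,0,85],[0,0,0,0,0,0,85],[0,0,0,0,0,0,85],[0,0,0,0,0,0,85]]]'

```text
clock: 37.3
eef_pos: [0.4306, -0.1336, 0.0641]
tool_rot: [0.954, 0.299, 0.002, 0.002]
ft_force: [-0.4, -0.5, 0.8]
grip_width: 0.085
```

jog_arm --deltas '[[[0,0,-8,0,0,0,85],[0,0,-20,0,0,0,85],[-10,0,-30,0,0,0,85],[-20,0,-10,0,0,0,85],[0,0,0,0,0,0,85]]]'

```text
clock: 37.8
eef_pos: [0.4056, -0.1504, 0.136]
tool_rot: [0.954, 0.299, 0.002, 0.001]
ft_force: [-0.4, -0.8, 0.8]
grip_width: 0.085
```

```bash
python3 - <<'E'
from h import *
plan(.4276,-.1347,.13,35)
mp=pose("wrist"); im=camera("wrist"); cv2.imwrite("pics/fin.png",im[:,:,::-1])
c,s=np.cos(np.radians(34.8)),np.sin(np.radians(34.8)); g=cv2.cvtColor(im,7)
print("closed end expected px",proj([.4689-.052*c,-.107-.052*s,.072],mp).round(1),"head",proj([.4689,-.107,.087],mp).round(1))
for d in masks_of("keeper","wrist")[:2]:
    W=np.float32([onplane("wrist",p[::-1],.072,mp)[:2]*1000 for p in np.argwhere(d["pixels"])]); q=(W-[468.9,-107])@np.array([[c,s],[s,-c]]).T
    print(d["conf"],len(W),"along",np.percentile(q[:,0],[1,50,99]).round(1),"across",np.percentile(q[:,1],[1,50,99]).round(1))
E
```

```text
pos [ 0.4056 -0.1504  0.136 ] yaw 34.9 total shift [27.  -0.3  6.1] turn [ 0.2 -0.2 -0.1] F [-0.4 -0.8  0.8] w 85.0
closed end expected px [251.3 173.8] head [251.5  95.4]
0.86 6651 along [-50.7 -15.4  37.2] across [-22.6  -2.3  20.3]
```

```bash
python3 -c "
from workcell import *
print(get_obs()['clock'],job_done())"
```

```text
the job is handed in; nothing more can be done
37.9 None
```

I handed the job in at 37.9 s of the 72 s allowed, with all three discs stacked and the keeper in the groove. No verdict came back.

**Discs:** I placed them dish, dome, dish on the bottom disc, each lowered until the wrist force showed light contact (about 3–6 N). The picture taken with the keeper in shows the pack under the plate.

**Keeper:** I slid it sideways at groove height until its slot stopped against the neck, rested it on the pack and let go. My last check put the plate at about −51 to +37 mm along the slot from the arbor axis, against −54 to +38 mm when exactly home. That agrees within a few mm. In the last picture I viewed, taken before release, the slot end was hidden under the head.

**What went wrong along the way:**
- My first close on disc 2 went over its top; I reopened and gripped again.
- A fingertip rested on the parts tray beside disc 3, with only about 1 N on the wrist. I turned the gripper away and the disc had not moved.
- Turning there ran joint 6 up to the end of its range (3.141 rad) before I turned the other way. It stopped at the limit and I saw no overrun.
- A 16 mm sign slip in my keeper offset made it look blocked when it was already against the neck. I backed off and pushed in once more before I noticed.
- The keeper measured 2–3 mm away from the ideal home position, which is about the slack between slot and neck.

I did not check the oil bottle, side cutters or crimper at the end. The arm did not work near them, and I left the pink look-alike alone.

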